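Close a food tub with the ratchet lid press

TASK

The lid of the white food tub is only set on and stands proud. Slide the tub along the guide rails into the lid press until it meets the end stop, then pump the press's lever until the foot has pushed the lid fully home. Then hold the release paddle down until the foot has sprung all the way back up, and leave the closed tub in the press and the canister, bowl and thermometer beside it undisturbed.

Things in the scene. Friction and masses are not known exactly. Their poses are not given: they have to be found in the camera images.
- press: Ratchet lid press, fixed. Origin on the worktop below the foot's centre; x = push-in direction (to the right), y away from the robot, z up. Two rails 106 mm apart, 24 mm high, from x = -185 mm to the end stop's face at x = 100 mm. Mast at x = 112-148 mm, beam at z = 150-178 mm from x = -25 mm. Toothed ram upright on x = y = 0, top at z = 300 mm. Tub fully in: its origin at this origin.
- ram (a joint): Ram with the foot: how far it is down, m. 0 = fully up (a spring lifts it), 0.050 = lowest. The holding pawl stops it from rising, in 8 mm steps. The foot (70 x 60 mm, on a buffer spring) has pushed the lid home once the ram has reached about 0.040; further pumping only squeezes the buffer, up to 25 N.
- pump (a joint): Pump lever: 0 = raised at rest (it springs back), 0.5 rad = lower stop. A full stroke, down to the stop and all the way back up, advances the ram one 8 mm tooth; a short one may advance nothing. Pushing the pad takes 3 to 15 N. Near the ram's lowest point the lever may stop before 0.5.
- pump_pad (a point): Centre of the top of the black pad at the lever's free end (44 mm along press x, 34 mm along y), pushed straight down from above. It lies about 90 mm from the ram's axis towards the press's -y (the robot), at z = about 245 mm at rest, and goes down about 64 mm. The lever's pivot is at press y = +35 mm, z = 205 mm.
- release (a joint): Release paddle: 0 = pawl engaged, 0.18 rad = fully down. The pawl is clear of the teeth above about 0.13; it springs back at once. Takes 2 to 8 N. Held down fully, the ram rises in under 1 s, if the pump lever is at rest.
- release_pad (a point): Centre of the top face of the black release paddle (32 mm along the press's x, 44 mm along y), 95 mm to the press's +x of the ram's axis, z = 207 mm; it is pressed straight down and travels about 17 mm.
- tub: White food tub, 200 mm (x) x 100 mm (y), 64 mm high, 0.45 kg, standing between the rails, part way out of the press. Origin: centre of its underside; x is its long axis, pointing into the press. With the grey lid it is 92 mm high, lid home 80 mm.
- tub_end (a point): Middle of the tub's outer end face, 35 mm above the worktop: the place to push it in.
- lid (a joint): Grey lid on the tub (208 x 108 x 14 mm): how far it is pressed down, m. 0 = standing 12 mm proud, 0.012 = fully home. It moves stiffly (about 10 N) and stays where it is left.
- canister: Brushed steel tumbler, 70 mm wide, 120 mm high, bystander. Origin at its underside.
- bowl: Dark bowl, 154 mm wide, 53 mm high, bystander. Origin at its underside.
- probe: Cream hand thermometer lying on the worktop, 165 x 52 x 22 mm, bystander. Origin at its underside.

How it is judged:
On the way, in this order (a step that is already met when the one before it is completed fails the run):
1. the tub is fully in the press, within 8 mm of the end stop, its lid still proud (pressed down less than 6 mm) (x of tub in the frame of press above -0.008 m and value of joint lid below 0.006 m), for 0.1 s.
2. the foot of the press, pumped down, bears on the lid and has pushed it home (within 2 mm) (value of joint lid above 0.01 m and value of joint ram above 0.036 m and x of tub in the frame of press above -0.01 m), for 0.1 s.
At the end, for the whole second after the job is handed in: The foot is back up (ram within 4 mm of its top), the lid is within 2 mm of fully home, and the tub stands level and at rest in the press, within 15 mm of the end stop (value of joint ram below 0.004 m and value of joint lid above 0.01 m and x of tub in the frame of press above -0.015 m and angle between tub's own z axis and vertical below 0.05 rad and linear speed of tub below 0.02 m/s); the robot touches nothing.
It fails at once if a bystander (canister, bowl or thermometer) is moved more than 4 cm or the canister is tipped (distance of any of canister, bowl, probe from where it was at the start of the episode above 0.04 m or angle between canister's own z axis and vertical above 0.5 rad).
It also fails if it takes over 67 s, if anything falls off the work surface, if the arm or the gripper's body presses on something with over 40 N, if the wrist force passes 120 N, or if a joint passes its speed limit or range.

ROBOT

A 6-joint arm with a two-finger parallel gripper is mounted at the origin on a cart in front of the work surface, level with it; the furniture and walls round the work are solid. World frame = base frame: x ahead of the robot, y to its left, z up, the work surface at z = 0. Lengths are in m, angles in rad, forces in N, time in s.
With the tool pointing down it reaches from about 0.4 to 0.825 m from the base axis. Payload 7 kg.
Tool frame: the origin (TCP) lies on the mounting face of the last link; the fingertips stand 178 mm ahead of it and the grasp point (between the pads) lies 159 mm ahead of it; z points along the fingers, y is the direction in which the jaws open and shut (so a half turn about z gives the same grasp; the last joint's range is limited). The gripper opens to 88 mm and grips with 3 to 60 N. Pads are 19 mm wide; open, the fingers measure 130 mm over their backs; the gripper's body (78 mm by 193 mm) begins 47 mm behind the grasp point.
Start: joints at [-0.931, 0.359, 0.012, 0, -1.224, -0.288], TCP at [0.233, -0.634, 0.405] pointing down, gripper open.
Joint ranges: [-3.07, 3.07], [-1.43, 2.12], [-1.02, 1.25], [-3.03, 1.67], [-3.05, -0], [-3.03, 3.03]. Speed limits (rad/s): [2.39, 2.39, 3.01, 3.14, 3.14, 3.14].

INTERFACE

Orientations are given as [roll, pitch, yaw] about the fixed x, y, z axes, in that order (R = Rz(yaw) Ry(pitch) Rx(roll)).
In Python, from station import * gives the robot as it stands.
- The arm moves only by the tool arm_command, never from a script. Its argument "targets" is a list of rows, each a list of 3 entries, a list of its own where there are three numbers: the turn, a rotation vector about the world's x, y, z in rad, then the shift along the world's x, y, z in mm, then the closure, from 0 (fully open) to 1 (shut). In form: [[[wx, wy, wz], [tx, ty, tz], fingers], ...]. A call has 1 to 8 rows; each row shifts and turns the commanded pose from where the row before left it; what a row does not reach is not made up. A row lasts 1/10 s, in which the tool goes at most 50 mm and 8.59 degrees, less where a joint would pass 70% of its speed; a pose out of reach is approached as far as the arm can. A call with a gripper value outside its range is refused whole. The fingers move at their own pace and stop on an object; "squeeze" is the grip in N (left out, the last holds). Time passes only in rows, so rows that do not move let the fingers close. It gives the time, the measured TCP pose, the force and the opening at its end, in the units of the state.
- get_state(): the state, without advancing time (a new reading comes with each control period).
- grab_frame(name): name is "side" or "top" or "wrist"; returns (picture, depth): 480x640x3 uint8, red, green, blue; 480x640 float32, m along the optical axis (not along the pixel's ray), 0 where there is no reading.
- camera_params(name): a dict with "mtx" (3x3 intrinsics, pixels), "eye" and "orientation" of the camera in the world. Camera axes: x right, y down, z forward; pixel columns grow to the right and rows downward; lengths in m; the calibration is good to about 2 mm. The wrist camera is an equidistant fisheye: a pixel r from the principal point sees the ray r / f radians off the axis. A picture is of the moment at which its call begins: read the wrist's pose just before it. camera_params takes no time and is no camera call; for the wrist camera it gives the pose at the moment of the call.
- job_done(): hands the job in, once; it reports no verdict.
The state is a dict: "t": time; "q": joint angles; "qd": joint speeds; "joint_efforts": joint torques, N m; "eef_pos": TCP position; "ee_rot": TCP orientation; "force": force on the tool from outside, world axes, zero at the start; "moment": the same for the moment, N m; "width": finger opening in m.
Only numpy, scipy, OpenCV 4.12 (cv2) and the standard library are available. Lean on these libraries where they do the work, as an engineer would, in place of code of your own. Each camera call takes 0.05 s, during which the arm holds its last target.

## Working session

There is one attempt and no reset: what is moved stays moved. The work goes in short steps, Python scripts to look and compute and a tool call to move; the robot and the scene stay as the last step left them, time stands still between calls to the robot, and variables do not carry over. Pictures are saved under pics/ and viewed, and the job is handed in when it is done.

Besides the shell and the picture viewer there is one more tool, called after "Call:" as name(argument=value, ...), one argument or row to a line, values as JSON. arm_command: Moves the arm, as the interface text tells. Its arguments: {"type":"object","properties":{"targets":{"type":"array"},"squeeze":{"type":"number"}},"required":["targets"]}

```bash
ls; mkdir -p pics; python3 - <<'E'
from station import *
import cv2,numpy as np
s=get_state();print({k:np.round(v,3) for k,v in s.items()})
for n in ("side","top"):
    p,d=grab_frame(n); cv2.imwrite(f"pics/{n}0.png",p[:,:,::-1]); np.save(f"pics/{n}0.npy",d); np.save(f"pics/{n}0rgb.npy",p)
    print(n,camera_params(n))
E
```

```text
pics
{'t': np.float64(0.0), 'q': array([-0.931,  0.359,  0.011, -0.   , -1.224, -0.288]), 'qd': array([-0.   ,  0.001,  0.001, -0.   , -0.   , -0.   ]), 'joint_efforts': array([ 1.0000e-03, -5.8271e+01,  2.9305e+01,  6.9970e+00,  7.0000e-03,
       -0.0000e+00]), 'eef_pos': array([ 0.233, -0.633,  0.404]), 'ee_rot': array([ 3.14, -0.  , -2.79]), 'force': array([0.871, 0.7  , 0.569]), 'moment': array([-0.005, -0.02 , -0.   ]), 'width': np.float64(0.088)}
side {'mtx': array([[444.29213378,   0.        , 319.38721445],
       [  0.        , 444.29213378, 238.31352857],
       [  0.        ,   0.        ,   1.        ]]), 'eye': array([0.06200366, 0.65645201, 0.92765319]), 'orientation': array([-2.32472085,  0.01085738, -2.52207828])}
top {'mtx': array([[449.86712636,   0.        , 323.58930872],
       [  0.        , 449.86712636, 237.8224931 ],
       [  0.        ,   0.        ,   1.        ]]), 'eye': array([5.01717590e-01, 3.43668481e-04, 1.17471055e+00]), 'orientation': array([-3.09548093e+00,  6.40365186e-04, -1.57164486e+00])}
```

View pics/side0.png

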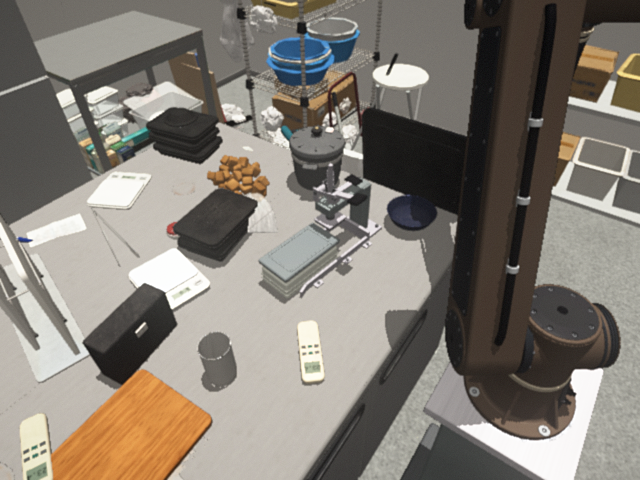

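View pics/top0.png

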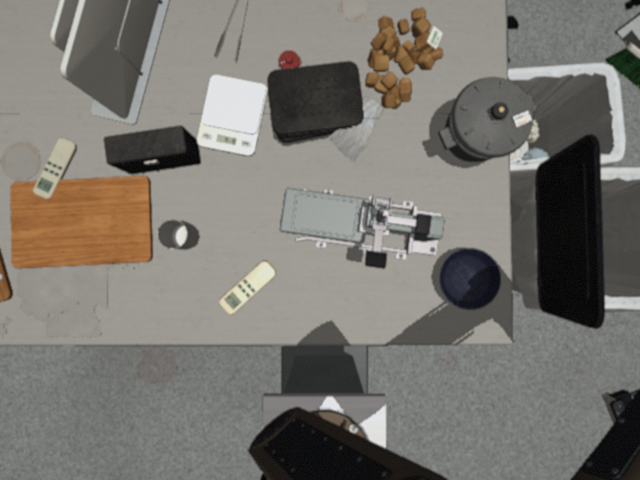

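The side view shows the press at about (345,200) with the tub at (300,260). In the top view the lid spans about (283-368, 188-242), the black pump pad is near (375,260) and the release paddle near (425,222). Next I'll zoom in and measure.

```bash
cat > h.py <<'E'
import numpy as np,cv2
from scipy.spatial.transform import Rotation as R
from station import *
def cloud(n,d):
    c=camera_params(n);K=c["mtx"];M=R.from_euler("xyz",c["orientation"]).as_matrix()
    v,u=np.mgrid[:d.shape[0],:d.shape[1]]
    P=np.stack([(u-K[0,2])/K[0,0]*d,(v-K[1,2])/K[1,1]*d,d],-1)
    return P@M.T+c["eye"]
E
python3 - <<'E'
from h import *
d=np.load("pics/top0.npy");p=np.load("pics/top0rgb.npy");W=cloud("top",d)
np.set_printoptions(precision=3,suppress=True)
cv2.imwrite("pics/topz.png",cv2.resize(p[170:290,265:465,::-1],(800,480),interpolation=cv2.INTER_CUBIC))
z=W[...,2]
print("table",np.median(z[270:300,300:350]))
def comp(m,name):
    n,l,st,c=cv2.connectedComponentsWithStats(m.astype(np.uint8))
    for i in range(1,n):
        if st[i,4]>25: print(name,st[i],W[l==i].mean(0),np.median(W[l==i],0))
roi=np.zeros(z.shape,bool);roi[170:290,265:465]=1
blk=roi&(p.max(2)<45)
comp(blk,"black")
lid=roi&(abs(z-.092)<.012)
n,l,st,c=cv2.connectedComponentsWithStats(lid.astype(np.uint8));i=1+st[1:,4].argmax()
q=W[l==i];print("lid",st[i],cv2.minAreaRect((q[:,:2]*1000).astype(np.float32)),np.median(q[:,2]))
print((z[205:270:4,360:445:5]*1000).astype(int))
E
```

```text
table -0.0005423118656253667
black [415 232  13   8  84] [ 0.554 -0.222  0.139] [ 0.555 -0.228  0.122]
black [441 250  24  40 139] [ 0.487 -0.319  0.035] [ 0.498 -0.315  0.034]
black [366 252  20  15 245] [ 0.501 -0.106  0.252] [ 0.501 -0.106  0.244]
lid [ 280  188   90   55 3590] ((608.7272338867188, -1.238677978515625), (207.8274688720703, 108.26831817626953), 81.97596740722656) 0.08917023791715917
[[  87   90  176  215  203  209  215   22   23   21    2   -1   -1    1
    -1    1   -2]
 [  91  127  177  215  244  248   -4    0   -4    0   14   42   -1   -1
    -4   -1   -1]
 [  87  125  178  218  257  297  206  177  179   -1    4   36  206    8
    12   10    8]
 [  87  125  176  219  253  267  200  201  203  175 1174  176  207  205
   208  177  174]
 [ 126  123  177  178  215  219  202  201  204  200  200  203  207  206
   207  177  178]
 [ 128  158  179  223  222  222  176  172  181  177  201  207  206  207
   176  179  177]
 [ 126  124  127  223  223  226  173  175  177  175  175  205  207  203
   176  175  179]
 [  90   85    0  228  225  126    1   -2   -3   -2   41  167  204  206
   177  178  178]
 [  87   -1    0  230  231    0    2    0    3    3   38   50  107  152
   175  173  176]
 [  89    1   -2  234  229    1    0    0   -1    2   40    7    8   25
     9    9    1]
 [  25   22   25  234  235    0   -3   -2    0   -1   41    5    7   11
    11    6    0]
 [  -4    5    5  237  237   23   26   26   23    1   38    9   10    7
     9    6   -2]
 [   2    4  239  237  239  244    0   -1    3    7   36   -1   -2   10
    11   11   -3]
 [   3  237  243  243  240  244    0   -3    2    3    0   -2   -2   -4
     2    0    1]
 [  -2  243  244  245  244  242    0   -4    0    1    0   -1   -1   -3
    -3   -1   -2]
 [   0  239  242  244  248  246   -1   -2    0   -1    0    0    0   -2
    -2    0    2]
 [  -2   -5   -3   -4   -1   -1   -1    2   -4    1   -1   -3   -2   -1
    -2   -3   53]]
```

View pics/topz.png

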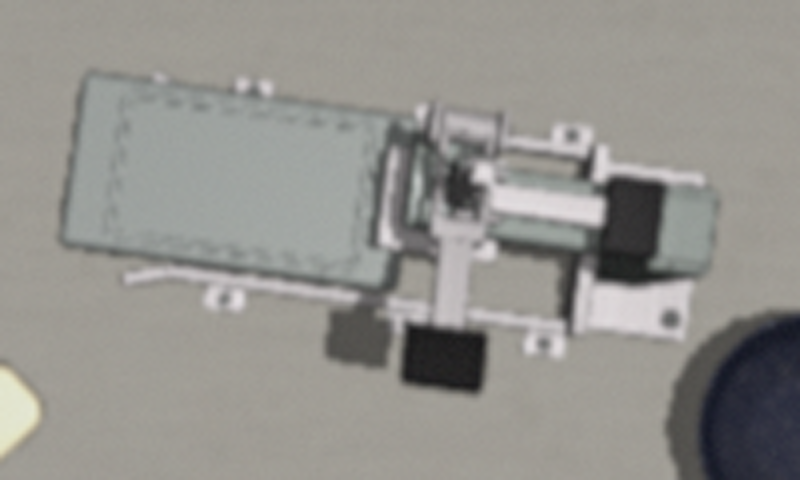

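```bash
python3 - <<'E'
from h import *
d=np.load("pics/top0.npy");p=np.load("pics/top0rgb.npy");W=cloud("top",d);z=W[...,2]
np.set_printoptions(precision=4,suppress=True)
roi=np.zeros(z.shape,bool);roi[170:290,265:465]=1
dark=roi&(p.max(2)<60)
a=np.deg2rad(81.976-180);ex=np.array([np.cos(a),np.sin(a)]);ey=np.array([-ex[1],ex[0]]);print(ex,ey)
def rect(m,n):
    q=W[m];r=cv2.minAreaRect((q[:,:2]*1000).astype(np.float32));print(n,m.sum(),r,np.median(q[:,2]));return np.array(r[0])/1000
pp=rect(dark&(z>.232)&(z<.262)&(W[...,0]<.54),"pump");rp=rect(dark&(z>.195)&(z<.218)&(W[...,1]<-.19),"rel")
rt=W[roi&(z>.285)&(z<.31)];print("ram top",rt.mean(0),len(rt))
print("O from pump",pp+.09*ey,"from rel",rp-.095*ex)
# rails: z~24mm
m=roi&(abs(z-.023)<.006);q=W[m][:,:2]
for O in [pp+.09*ey]:
    r=(q-O)@np.stack([ex,ey],1);
    for s in(1,-1):
        k=r[(r[:,1]*s>.045)&(r[:,1]*s<.07)];f=np.polyfit(k[:,0],k[:,1],1);print("rail",s,f,len(k),k[:,0].min(),k[:,0].max())
    lid=(np.array([.60873,-.00124])-O)@np.stack([ex,ey],1);print("lid in press",lid)
for nm,roi2 in(("can",(slice(210,255),slice(155,200))),("bowl",(slice(240,315),slice(430,505))),("probe",(slice(255,320),slice(210,280)))):
    w=W[roi2];k=w[...,2]>.012;q=w[k];print(nm,cv2.minAreaRect((q[:,:2]*1000).astype(np.float32)),q[:,2].max())
E
```

```text
[-0.1396 -0.9902] [ 0.9902 -0.1396]
pump 263 ((500.6920471191406, -106.32772827148438), (40.3753776550293, 28.759462356567383), 81.83240509033203) 0.24411476400932264
rel 238 ((575.2557983398438, -212.15985107421875), (29.126813888549805, 39.3269157409668), 83.66084289550781) 0.20614119380500573
ram top [ 0.5907 -0.119   0.2973] 31
O from pump [ 0.5898 -0.1189] from rel [ 0.5885 -0.1181]
rail 1 [-0.0421  0.0601] 83 -0.1844484206676579 0.16770651377465565
rail -1 [ 0.0003 -0.0563] 413 -0.18402781712419186 0.25102975354850865
lid in press [-0.1191  0.0023]
can ((549.7182006835938, 195.60191345214844), (396.2054443359375, 68.85202026367188), 86.04710388183594) 1.174710554302234
bowl ((500.49896240234375, -229.75778198242188), (433.9725036621094, 153.16859436035156), 70.25630187988281) 1.174710554302234
probe ((461.1326599121094, 144.24671936035156), (77.83773803710938, 288.7251281738281), 30.8377685546875) 1.174710554302234
```

Three independent estimates (pump pad, release paddle, ram top) agree on the press origin at (0.589,-0.119), with push direction (-0.14,-0.99). The tub is 119 mm out. Plan: lift, swing over to the tub's outer end with the gripper shut, tilt the tips forward so they clear the lid's overhang, then push.

Call:
arm_command(
  targets=[
    [[0,0,0],[0,0,40],1],
    [[0,0,0],[0,0,40],1],
    [[0,0,0],[0,0,40],1],
    [[0,0,0.05],[18.5,39,0],1],
    [[0,0,0.05],[18.5,39,0],1],
    [[0,0,0.05],[18.5,39,0],1],
    [[0,0,0.05],[18.5,39,0],1],
    [[0,0,0.05],[18.5,39,0],1],
  ],
  squeeze=20,
)

```text
t: 0.9
eef_pos: [0.3254, -0.437, 0.5243]
ee_rot: [3.141, 0.0, -2.538]
force: [1.0, 0.4, 0.2]
width: 0.0291
```

Call:
arm_command(
  targets=[
    [[0,0,0.05],[18.5,39,0],1],
    [[0,0,0.05],[18.5,39,0],1],
    [[0,0,0.05],[18.5,39,0],1],
    [[0,0,0.05],[18.5,39,0],1],
    [[0,0,0.05],[18.5,39,0],1],
    [[0,0,0.05],[18.5,39,0],1],
    [[0,0,0.05],[18.5,39,0],1],
    [[0,0,0.05],[18.5,39,0],1],
  ],
)

```text
t: 1.7
eef_pos: [0.4732, -0.1249, 0.5246]
ee_rot: [3.142, 0.0, -2.138]
force: [0.8, -1.1, 0.3]
width: 0.0005
```

Call:
arm_command(
  targets=[
    [[0,0,0.05],[18.5,39,0],1],
    [[0,0,0.05],[18.5,39,0],1],
    [[0,0,0.05],[18.5,39,0],1],
    [[0,0,0.05],[18.5,39,0],1],
    [[0,0,0.05],[18.5,39,0],1],
    [[0,0,0.05],[18.5,39,0],1],
    [[0,0,0.05],[18.5,39,0],1],
    [[0,0,0.05],[18.5,39,0],1],
  ],
)

```text
t: 2.5
eef_pos: [0.6215, 0.1871, 0.5243]
ee_rot: [3.141, -0.0, -1.738]
force: [0.5, -0.8, -0.0]
width: 0.0006
```

Call:
arm_command(
  targets=[
    [[0,0,0.027],[9,22,-30],1],
    [[-0.111,0.016,0],[9,22,-40],1],
    [[-0.111,0.016,0],[0,0,-40],1],
    [[-0.111,0.016,0],[0,0,-40],1],
    [[-0.111,0.016,0],[0,0,-40],1],
    [[0,0,0],[0,0,-40],1],
    [[0,0,0],[0,0,-40],1],
    [[0,0,0],[0,0,0],1],
  ],
)

```text
t: 3.3
eef_pos: [0.6372, 0.2282, 0.2483]
ee_rot: [3.132, -0.456, -1.71]
force: [-1.0, -0.6, -0.3]
width: 0.0003
```

```bash
python3 - <<'E'
from h import *
p,d=grab_frame("side"); cv2.imwrite("pics/side1.png",p[:,:,::-1])
p,d=grab_frame("top"); cv2.imwrite("pics/top1.png",p[:,:,::-1])
s=get_state();print(s["eef_pos"],s["ee_rot"],s["q"])
E
```

```text
[0.63932668 0.22941421 0.25484065] [ 3.14017856 -0.45028101 -1.71186262] [ 0.70535662  0.56322806 -0.18706182  0.31512477 -1.18663905 -1.01994322]
```

View pics/side1.png

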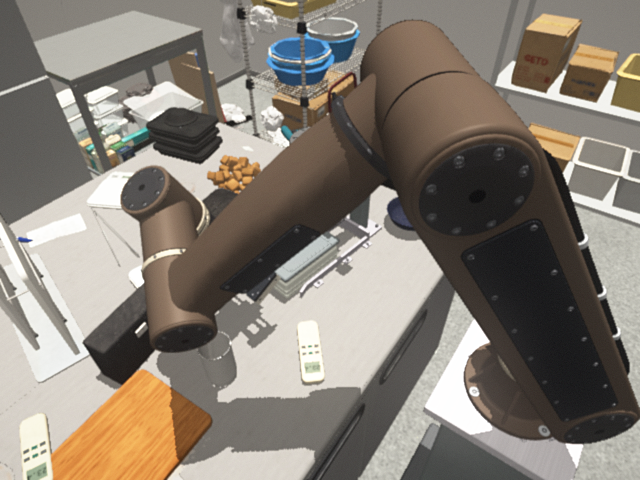

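View pics/top1.png

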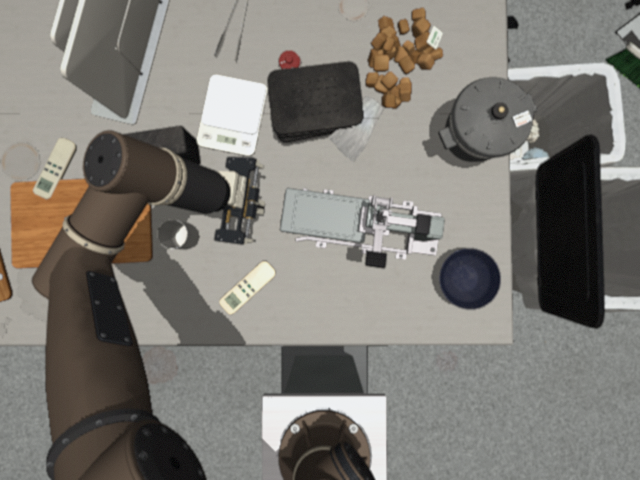

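The gripper is about 45 mm outside the tub's end (top view (240,200)), with its wide side across the push direction and clear of the canister. Now I'll lower it and push.

Call:
arm_command(
  targets=[
    [[0,0,0],[-2,-12,-21],1],
    [[0,0,0],[-1,-8,-21],1],
    [[0,0,0],[0,0,-22],1],
    [[0,0,0],[-2,-15,0],1],
    [[0,0,0],[-2,-15,0],1],
    [[0,0,0],[-2,-15,0],1],
    [[0,0,0],[-2,-15,0],1],
    [[0,0,0],[0,0,0],1],
  ],
)

```text
t: 4.2
eef_pos: [0.6278, 0.1471, 0.1922]
ee_rot: [-3.141, -0.448, -1.715]
force: [-0.1, 0.1, 0.2]
width: 0.0007
```

```bash
python3 - <<'E'
from h import *
s=get_state();print(s["eef_pos"],s["ee_rot"],s["force"])
O=np.array([.589,-.119]);ex=np.array([-.1396,-.9902])
t=s["eef_pos"][:2]-O;print("tcp press",t@ex,t@np.array([.9902,-.1396]),"final -0.186")
p,d=grab_frame("top"); cv2.imwrite("pics/top2.png",cv2.resize(p[150:290,215:465,::-1],(800,448)))
E
```

```text
[0.62782223 0.14711486 0.19215076] [-3.14123613 -0.44814245 -1.71508252] [-0.11812788  0.12574963  0.15645223]
tcp press -0.2689265172001143 0.0012921381443130597 final -0.186
```

View pics/top2.png

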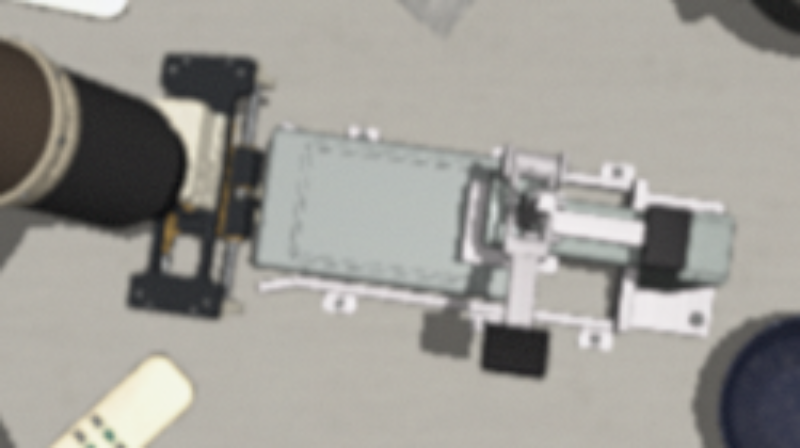

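The tub is now moving in; the fingers sit behind its end at (265,195) in the crop. About 83 mm remain.

Call:
arm_command(
  targets=[
    [[0,0,0],[-1.4,-10,0],1],
    [[0,0,0],[-1.4,-10,0],1],
    [[0,0,0],[-1.4,-10,0],1],
    [[0,0,0],[-1.4,-10,0],1],
    [[0,0,0],[-1.4,-10,0],1],
    [[0,0,0],[-1.4,-10,0],1],
    [[0,0,0],[-1.4,-8,0],1],
    [[0,0,0],[0,0,0],1],
  ],
)

```text
t: 5.05
eef_pos: [0.6187, 0.0813, 0.1913]
ee_rot: [-3.141, -0.448, -1.713]
force: [1.3, 0.7, 1.3]
width: 0.0001
```

Call:
arm_command(
  targets=[
    [[0,0,0],[-0.6,-4,0],1],
    [[0,0,0],[-0.6,-4,0],1],
    [[0,0,0],[-0.4,-3,0],1],
    [[0,0,0],[0,0,0],1],
  ],
)

```text
t: 5.45
eef_pos: [0.6174, 0.0711, 0.1912]
ee_rot: [-3.14, -0.448, -1.712]
force: [1.5, 3.8, 3.9]
width: 0.0004
```

```bash
python3 - <<'E'
from h import *
s=get_state();print(s["eef_pos"],s["force"])
O=np.array([.589,-.119]);ex=np.array([-.1396,-.9902])
t=s["eef_pos"][:2]-O;print("tcp press",t@ex,t@np.array([.9902,-.1396]),"final -0.186")
E
```

```text
[0.61736    0.07114701 0.19117026] [1.53505745 3.84853417 3.90462722]
tcp press -0.19224262096235614 0.0015375542306895994 final -0.186
```

Force is barely rising, so I'll push further until contact with the stop.

Call:
arm_command(
  targets=[
    [[0,0,0],[-0.4,-3,0],1],
    [[0,0,0],[-0.4,-3,0],1],
    [[0,0,0],[0,0,0],1],
  ],
)

```text
t: 5.75
eef_pos: [0.6165, 0.0651, 0.1911]
ee_rot: [-3.141, -0.448, -1.712]
force: [2.0, 4.1, 2.8]
width: 0.0008
```

Call:
arm_command(
  targets=[
    [[0,0,0],[-0.4,-3,0],1],
    [[0,0,0],[0,0,0],1],
  ],
)

```text
t: 5.95
eef_pos: [0.6163, 0.0626, 0.1912]
ee_rot: [-3.14, -0.447, -1.712]
force: [1.6, 6.8, 4.4]
width: 0.0005
```

```bash
python3 - <<'E'
from h import *
s=get_state();print(s["eef_pos"],s["force"])
O=np.array([.589,-.119]);ex=np.array([-.1396,-.9902])
t=s["eef_pos"][:2]-O;print("tcp press",t@ex,t@np.array([.9902,-.1396]),"final -0.186")
p,d=grab_frame("top");W=cloud("top",d);z=W[...,2];np.save("pics/t3.npy",d)
cv2.imwrite("pics/top3.png",cv2.resize(p[150:290,215:465,::-1],(800,448)))
E
```

```text
[0.61627867 0.06258612 0.19122527] [1.55142362 6.7515962  4.38804642]
tcp press -0.1836146733303911 0.0016619129176727518 final -0.186
```

View pics/top3.png

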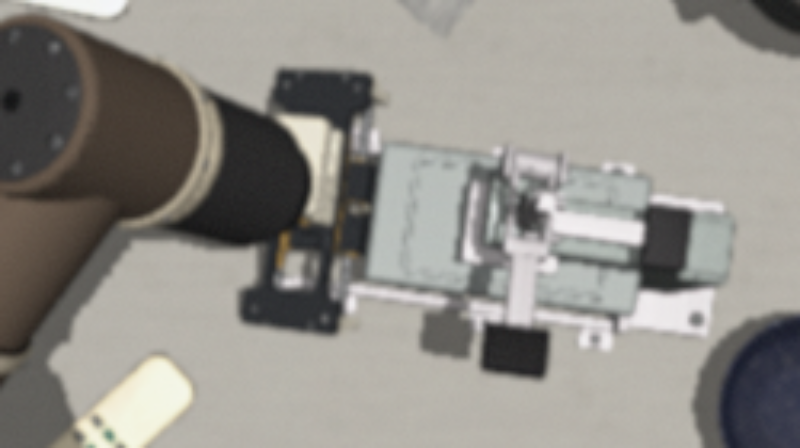

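The lid's far edge is now at about (645,235) by the mast. I'll press a bit more to confirm the stop by force.

Call:
arm_command(
  targets=[
    [[0,0,0],[-0.4,-3,0],1],
    [[0,0,0],[0,0,0],1],
  ],
)

```text
t: 6.2
eef_pos: [0.6167, 0.0615, 0.1916]
ee_rot: [-3.137, -0.443, -1.712]
force: [-0.4, 16.8, 4.5]
width: 0.0004
```

Call:
arm_command(
  targets=[
    [[0,0,0],[-0.4,-3,0],1],
    [[0,0,0],[0,0,0],1],
  ],
)

```text
t: 6.4
eef_pos: [0.6163, 0.0607, 0.1919]
ee_rot: [-3.135, -0.439, -1.711]
force: [-8.4, 33.5, 8.8]
width: 0.0004
```

```bash
python3 - <<'E'
from h import *
s=get_state();print(s["eef_pos"],s["force"])
O=np.array([.589,-.119]);ex=np.array([-.1396,-.9902]);ey=np.array([.9902,-.1396])
t=s["eef_pos"][:2]-O;print("tcp press",t@ex,"final -0.186")
d=np.load("pics/t3.npy");W=cloud("top",d)
m=(abs(W[...,2]-.09)<.008);q=W[m];r=np.stack([(q[:,:2]-O)@ex,(q[:,:2]-O)@ey],1)
k=(abs(r[:,1])<.058)&(abs(r[:,0])<.14);r=r[k];q=q[k];print(np.percentile(r,[0,1,99,100],axis=0),np.median(q[:,2]))
E
```

```text
[0.61634636 0.06070088 0.19186341] [-8.43684224 33.4792929   8.78840352]
tcp press -0.18175736434400577 final -0.186
[[-0.12578056 -0.04977059]
 [-0.10246097 -0.04873917]
 [ 0.10189863  0.05663405]
 [ 0.12595176  0.05786012]] 0.0892007969834352
```

The tub is at the stop: 33 N, and the lid spans -102 to +102 mm in press x with its top still at 89 mm. I'll back off, lift, straighten and go to the pump pad with the jaw axis along press x.

Call:
arm_command(
  targets=[
    [[0,0,0],[2,15,0],1],
    [[0,0,0],[4,30,0],1],
    [[0,0,0],[4,30,20],1],
    [[0,0,0],[0,0,45],1],
    [[0,0,0],[0,0,45],1],
    [[0.112,-0.0157,0],[0,0,45],1],
    [[0.112,-0.0157,0],[0,0,45],1],
    [[0.112,-0.0157,0],[0,0,45],1],
  ],
)

```text
t: 7.2
eef_pos: [0.6239, 0.1305, 0.4367]
ee_rot: [3.138, -0.106, -1.711]
force: [1.2, -0.1, -0.2]
width: 0.0005
```

Call:
arm_command(
  targets=[
    [[0.109,-0.0157,0],[0,-10,45],1],
    [[0,0,-0.13],[-15,-25,30],1],
    [[0,0,-0.13],[-15,-30,0],1],
    [[0,0,-0.13],[-15,-30,0],1],
    [[0,0,-0.13],[-15,-30,0],1],
    [[0,0,-0.13],[-15,-30,0],1],
    [[0,0,-0.13],[-15,-30,0],1],
    [[0,0,-0.13],[-15,-30,0],1],
  ],
)

```text
t: 8.0
eef_pos: [0.5184, -0.0858, 0.5098]
ee_rot: [3.139, -0.002, -2.628]
force: [0.1, -0.2, 0.4]
width: 0.0003
```

Call:
arm_command(
  targets=[
    [[0,0,-0.13],[-9,-10,0],1],
    [[0,0,-0.13],[-9,-10,0],1],
    [[0,0,-0.13],[0,0,0],1],
    [[0,0,-0.13],[0,0,-20],1],
    [[0,0,-0.13],[0,0,-20],1],
    [[0,0,0],[0,0,-20],1],
    [[0,0,0],[0,0,0],1],
  ],
)

```text
t: 8.7
eef_pos: [0.5004, -0.1047, 0.4474]
ee_rot: [3.141, -0.007, 3.01]
force: [-0.6, 0.1, 0.6]
width: 0.0006
```

```bash
python3 - <<'E'
from h import *
s=get_state();print(s["eef_pos"],s["ee_rot"],s["force"],s["q"])
p,d=grab_frame("side"); cv2.imwrite("pics/side4.png",p[:,:,::-1])
p,d=grab_frame("wrist"); cv2.imwrite("pics/w4.png",p[:,:,::-1])
E
```

```text
[ 0.50043407 -0.10465987  0.44740458] [ 3.1411464  -0.00650212  3.01021831] [-0.63165726  0.07432992  0.59475861] [ 0.17737874  0.06207051 -0.27069935 -0.00253504 -1.24408651 -1.87873002]
```

View pics/side4.png

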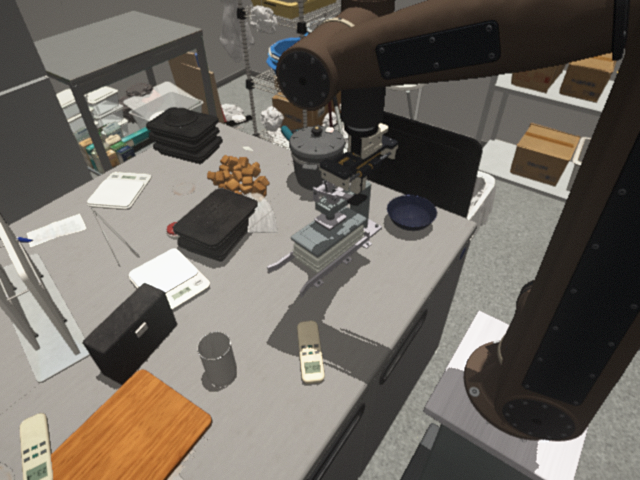

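View pics/w4.png

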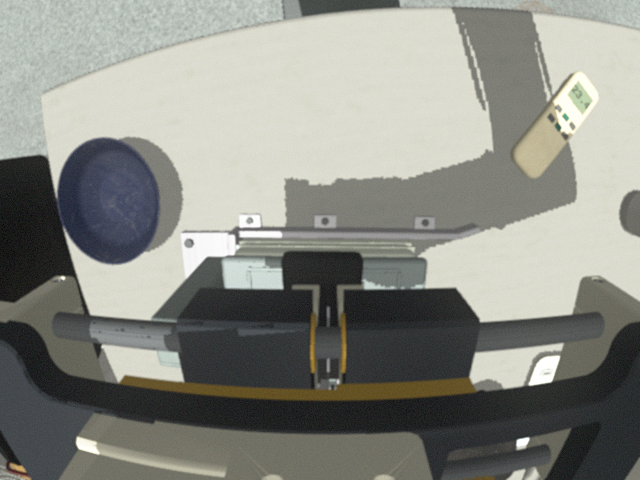

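The wrist view shows the closed fingers centred over the black pad (322,270) with 24 mm clearance, and the side view shows the gripper above the press. First pump stroke, watched carefully.

Call:
arm_command(
  targets=[
    [[0,0,0],[0,-1,-20],1],
    [[0,0,0],[0,0,-15],1],
    [[0,0,0],[0,0,-15],1],
    [[0,0,0],[0,0,-15],1],
    [[0,0,0],[0,0,-15],1],
    [[0,0,0],[0,0,0],1],
  ],
)

```text
t: 9.4
eef_pos: [0.5019, -0.1057, 0.3711]
ee_rot: [3.141, 0.001, 3.011]
force: [-3.6, -0.3, 5.8]
width: 0.0006
```

Call:
arm_command(
  targets=[
    [[0,0,0],[0,0,-4],1],
    [[0,0,0],[0,0,-4],1],
    [[0,0,0],[0,0,0],1],
  ],
)

```text
t: 9.7
eef_pos: [0.5023, -0.1058, 0.3647]
ee_rot: [3.141, 0.003, 3.011]
force: [-1.7, -0.7, 6.9]
width: 0.0006
```

Call:
arm_command(
  targets=[
    [[0,0,0],[0,0,-4],1],
    [[0,0,0],[0,0,-2],1],
    [[0,0,0],[0,0,0],1],
  ],
)

```text
t: 10.0
eef_pos: [0.5027, -0.1058, 0.3602]
ee_rot: [3.141, 0.005, 3.012]
force: [-3.8, 0.7, 13.0]
width: 0.0005
```

Call:
arm_command(
  targets=[
    [[0,0,0],[0,0,-3],1],
    [[0,0,0],[0,0,0],1],
  ],
)

```text
t: 10.2
eef_pos: [0.5027, -0.1059, 0.3592]
ee_rot: [3.141, 0.006, 3.013]
force: [-10.4, 3.4, 29.4]
width: 0.0006
```

The lower stop is reached at TCP z≈0.360, a 63 mm stroke. Now I'll lift and repeat with full strokes.

Call:
arm_command(
  targets=[
    [[0,0,0],[0,0,40],1],
    [[0,0,0],[0,0,40],1],
    [[0,0,0],[0,0,0],1],
    [[0,0,0],[0,0,-20],1],
    [[0,0,0],[0,0,-20],1],
    [[0,0,0],[0,0,-20],1],
    [[0,0,0],[0,0,-19],1],
    [[0,0,0],[0,0,0],1],
  ],
)

```text
t: 11.0
eef_pos: [0.5031, -0.1056, 0.3595]
ee_rot: [3.141, 0.006, 3.013]
force: [-8.4, 3.6, 25.7]
width: 0.0004
```

Call:
arm_command(
  targets=[
    [[0,0,0],[0,0,40],1],
    [[0,0,0],[0,0,40],1],
    [[0,0,0],[0,0,0],1],
    [[0,0,0],[0,0,0],1],
  ],
)

```text
t: 11.4
eef_pos: [0.5018, -0.1056, 0.4369]
ee_rot: [3.139, 0.004, 3.011]
force: [0.7, -0.1, -0.5]
width: 0.0005
```

```bash
python3 - <<'E'
from h import *
s=get_state();print(s["eef_pos"],s["force"])
p,d=grab_frame("side"); cv2.imwrite("pics/side5.png",cv2.resize(p[150:300,250:450,::-1],(800,600),interpolation=cv2.INTER_CUBIC))
p,d=grab_frame("wrist"); cv2.imwrite("pics/w5.png",p[:,:,::-1])
E
```

```text
[ 0.50184204 -0.10559792  0.43692939] [ 0.70196547 -0.07434439 -0.53513912]
```

View pics/side5.png

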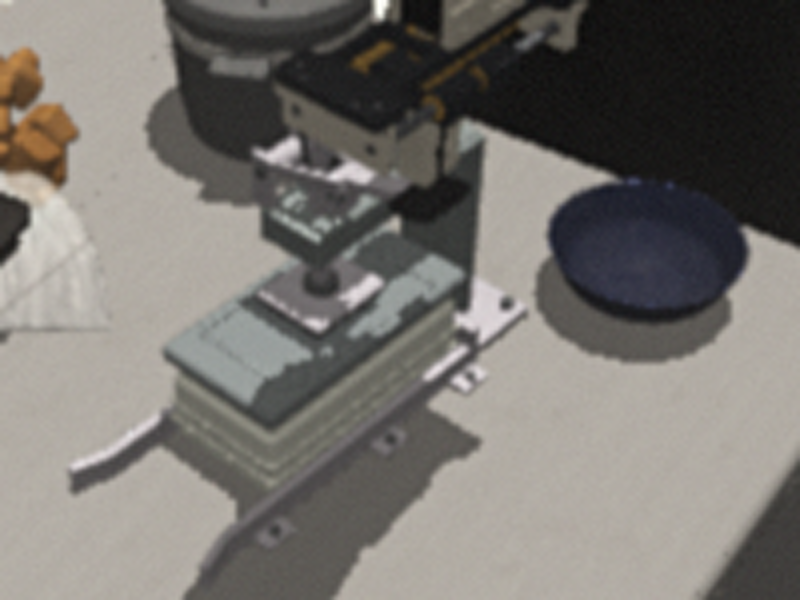

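After two strokes the foot is clearly lower (crop (320,290)). Three more strokes.

Call:
arm_command(
  targets=[
    [[0,0,0],[0,0,-20],1],
    [[0,0,0],[0,0,-20],1],
    [[0,0,0],[0,0,-20],1],
    [[0,0,0],[0,0,-19],1],
    [[0,0,0],[0,0,0],1],
    [[0,0,0],[0,0,40],1],
    [[0,0,0],[0,0,39],1],
    [[0,0,0],[0,0,0],1],
  ],
)

```text
t: 12.3
eef_pos: [0.5028, -0.1058, 0.4395]
ee_rot: [3.14, 0.008, 3.012]
force: [0.3, -0.3, -0.5]
width: 0.0002
```

Call:
arm_command(
  targets=[
    [[0,0,0],[0,0,-20],1],
    [[0,0,0],[0,0,-20],1],
    [[0,0,0],[0,0,-20],1],
    [[0,0,0],[0,0,-19],1],
    [[0,0,0],[0,0,0],1],
  ],
)

```text
t: 12.8
eef_pos: [0.5029, -0.1056, 0.3592]
ee_rot: [-3.141, 0.005, 3.013]
force: [-8.3, 2.7, 29.3]
width: 0.0005
```

Call:
arm_command(
  targets=[
    [[0,0,0],[0,0,40],1],
    [[0,0,0],[0,0,39],1],
    [[0,0,0],[0,0,0],1],
  ],
)

```text
t: 13.1
eef_pos: [0.5028, -0.1058, 0.4395]
ee_rot: [3.14, 0.008, 3.012]
force: [-0.2, -0.0, 0.1]
width: 0.0005
```

Call:
arm_command(
  targets=[
    [[0,0,0],[0,0,-20],1],
    [[0,0,0],[0,0,-20],1],
    [[0,0,0],[0,0,-20],1],
    [[0,0,0],[0,0,-19],1],
    [[0,0,0],[0,0,0],1],
    [[0,0,0],[0,0,0],1],
  ],
)

```text
t: 13.7
eef_pos: [0.5018, -0.1057, 0.3587]
ee_rot: [3.142, 0.003, 3.012]
force: [-11.9, 4.4, 29.1]
width: 0.0006
```

Call:
arm_command(
  targets=[
    [[0,0,0],[0,0,40],1],
    [[0,0,0],[0,0,39],1],
    [[0,0,0],[0,0,20],1],
    [[0,0,0],[0,0,0],1],
  ],
)

```text
t: 14.1
eef_pos: [0.5022, -0.1057, 0.4573]
ee_rot: [3.14, 0.005, 3.011]
force: [-0.2, -0.1, -0.4]
width: 0.0003
```

```bash
python3 - <<'E'
from h import *
s=get_state();print(s["eef_pos"],s["force"])
p,d=grab_frame("side"); cv2.imwrite("pics/side6.png",cv2.resize(p[150:300,250:450,::-1],(800,600),interpolation=cv2.INTER_CUBIC))
W=cloud("side",d);O=np.array([.589,-.119]);ex=np.array([-.1396,-.9902]);ey=np.array([.9902,-.1396])
r=np.stack([(W[...,:2]-O)@ex,(W[...,:2]-O)@ey],-1)
m=(r[...,0]>-.09)&(r[...,0]<-.05)&(abs(r[...,1])<.04)&(W[...,2]>.05)&(W[...,2]<.12)
print("lid top z",np.median(W[m][:,2]),m.sum())
E
```

```text
[ 0.50218813 -0.10573114  0.45729276] [-0.19659933 -0.12272359 -0.35135825]
lid top z 0.0869455911253374 294
```

View pics/side6.png

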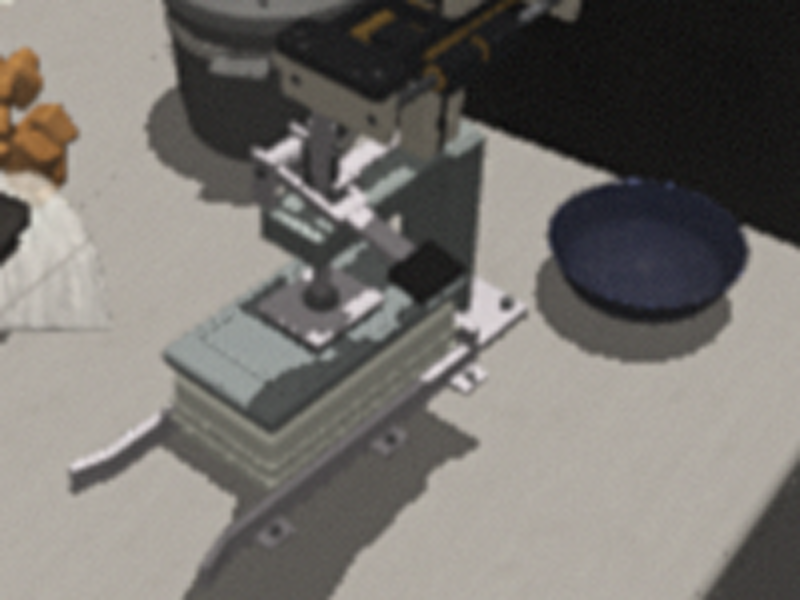

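The pad at (425,270) is well below the fingertips, so the lever has not sprung back fully. I'll wait a moment and look again.

Call:
arm_command(
  targets=[
    [[0,0,0],[0,0,0],1],
    [[0,0,0],[0,0,0],1],
    [[0,0,0],[0,0,0],1],
    [[0,0,0],[0,0,0],1],
  ],
)

```text
t: 14.55
eef_pos: [0.5017, -0.1056, 0.4539]
ee_rot: [3.141, -0.001, 3.011]
force: [0.0, 0.0, -0.2]
width: 0.0006
```

```bash
cat >> h.py <<'E'
O=np.array([.589,-.119]);ex=np.array([-.1396,-.9902]);ey=np.array([.9902,-.1396])
def look(tag):
    p,d=grab_frame("side"); cv2.imwrite(f"pics/{tag}.png",cv2.resize(p[150:300,250:450,::-1],(800,600),interpolation=cv2.INTER_CUBIC))
    W=cloud("side",d);r=np.stack([(W[...,:2]-O)@ex,(W[...,:2]-O)@ey],-1);z=W[...,2]
    m=(r[...,0]>-.09)&(r[...,0]<-.05)&(abs(r[...,1])<.04)&(z>.05)&(z<.12);print("lid z",np.median(z[m]))
    m=(r[...,0]>-.028)&(r[...,0]<-.012)&(abs(r[...,1])<.03)&(z>.088)&(z<.147);print("foot z",np.median(z[m]) if m.any() else None,m.sum())
    m=(abs(r[...,0])<.02)&(r[...,1]>-.105)&(r[...,1]<-.075)&(p.max(2)<60)&(z>.15)&(z<.26);print("pad z",np.median(z[m]) if m.any() else None,m.sum())
    m=(abs(r[...,0])<.015)&(abs(r[...,1])<.015)&(z>.18)&(z<.31);print("ram top",z[m].max() if m.any() else None)
    return p,d
E
python3 - <<'E'
from h import *
look("side7");s=get_state();print(s["eef_pos"])
E
```

```text
lid z 0.08688397911651125
foot z 0.09847395715703355 89
pad z 0.1836031711308156 125
ram top 0.25927310967978634
[ 0.50169879 -0.10564487  0.45413772]
```

View pics/side7.png

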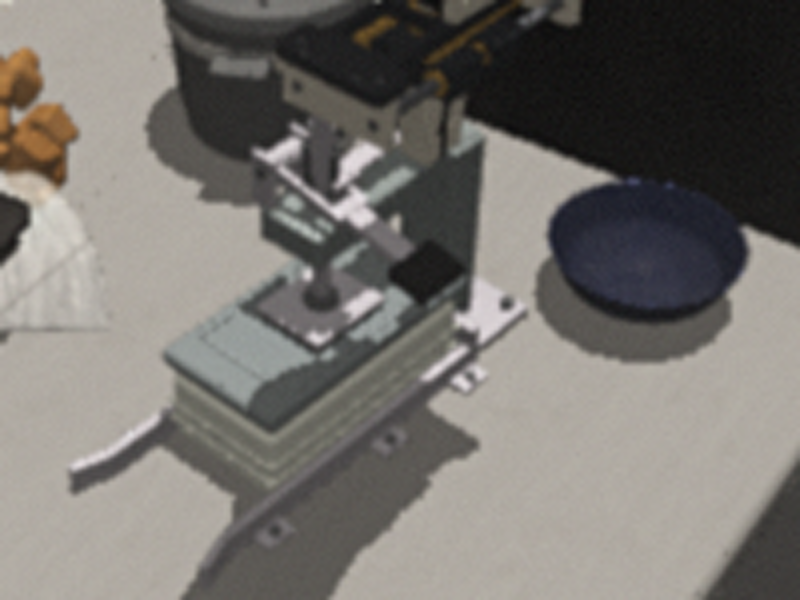

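```bash
python3 - <<'E'
from h import *
d=np.load("pics/side0.npy");p=np.load("pics/side0rgb.npy");W=cloud("side",d);z=W[...,2]
r=np.stack([(W[...,:2]-O)@ex,(W[...,:2]-O)@ey],-1)
m=(r[...,0]>-.19)&(r[...,0]<-.10)&(abs(r[...,1])<.04)&(z>.05)&(z<.12);print("lid0",np.median(z[m]))
m=(abs(r[...,0])<.02)&(r[...,1]>-.105)&(r[...,1]<-.075)&(p.max(2)<60)&(z>.15)&(z<.26);print("pad z",np.median(z[m]),m.sum())
m=(abs(r[...,0])<.015)&(abs(r[...,1])<.015)&(z>.18)&(z<.31);print("ram top",z[m].max())
m=(r[...,0]>-.028)&(r[...,0]<-.012)&(abs(r[...,1])<.03)&(z>.088)&(z<.147);print("foot z",np.median(z[m]),m.sum())
s=get_state();print(s["q"])
c,_=grab_frame("wrist");cv2.imwrite("pics/w7.png",c[:,:,::-1])
cc=cv2.resize(p[150:300,250:450,::-1],(800,600),interpolation=cv2.INTER_CUBIC);cv2.imwrite("pics/side0z.png",cc)
E
```

```text
lid0 0.09030675055830978
pad z 0.2451064296552381 109
ram top 0.30300693314768634
foot z 0.12565039431017633 134
[ 1.75473067e-01  5.86621229e-02 -2.59674065e-01 -1.02039308e-03
 -1.25228683e+00 -1.87680253e+00]
```

View pics/w7.png

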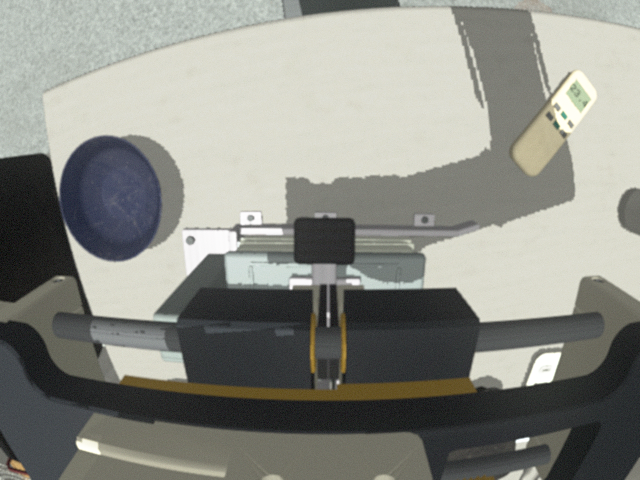

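View pics/side0z.png

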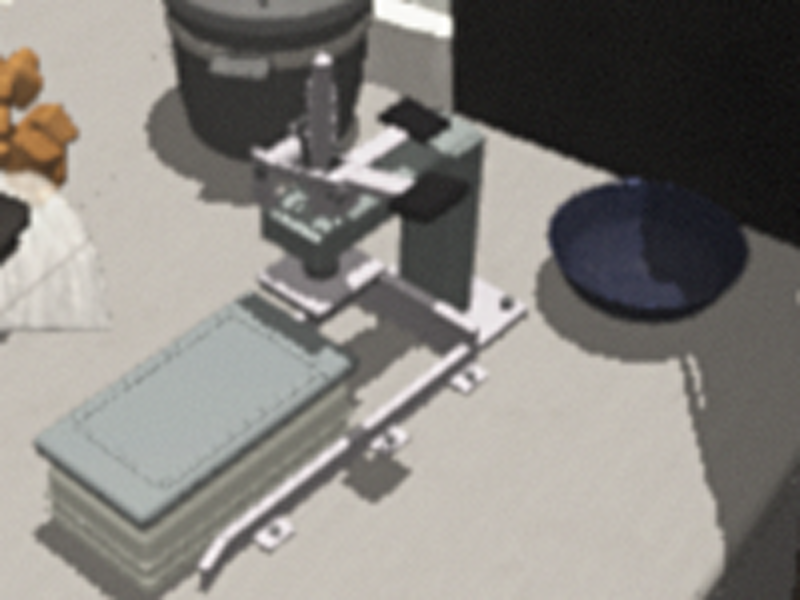

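The lever is stuck near its lower stop (pad z 0.184). The lid has gone down about 3.5 mm and the foot 27 mm. I'll press the pad again and then ease off slowly.

Call:
arm_command(
  targets=[
    [[0,0,0],[0,0,-40],1],
    [[0,0,0],[0,0,-40],1],
    [[0,0,0],[0,0,-10],1],
    [[0,0,0],[0,0,-4],1],
    [[0,0,0],[0,0,0],1],
  ],
)

```text
t: 15.15
eef_pos: [0.5014, -0.1058, 0.3613]
ee_rot: [3.141, -0.001, 3.011]
force: [-3.4, 1.0, 2.8]
width: 0.0006
```

Call:
arm_command(
  targets=[
    [[0,0,0],[0,0,-3],1],
    [[0,0,0],[0,0,0],1],
  ],
)

```text
t: 15.35
eef_pos: [0.5018, -0.1059, 0.3599]
ee_rot: [3.141, 0.002, 3.011]
force: [-7.0, 0.5, 10.2]
width: 0.0005
```

```bash
python3 - <<'E'
from h import *
look("side8");s=get_state();print(s["eef_pos"],s["force"])
E
```

```text
lid z 0.0869101418463894
foot z 0.09836555782546624 88
pad z 0.17827321552739922 74
ram top 0.2715541841183391
[ 0.50176119 -0.10585425  0.35991701] [-6.64601154  1.09698915  9.74252017]
```

Call:
arm_command(
  targets=[
    [[0,0,0],[0,0,3],1],
    [[0,0,0],[0,0,3],1],
    [[0,0,0],[0,0,4],1],
    [[0,0,0],[0,0,0],1],
  ],
)

```text
t: 15.8
eef_pos: [0.5022, -0.1056, 0.3687]
ee_rot: [3.14, 0.003, 3.011]
force: [-0.1, -0.3, -0.6]
width: 0.0003
```

Call:
arm_command(
  targets=[
    [[0,0,0],[0,0,10],1],
    [[0,0,0],[0,0,0],1],
  ],
)

```text
t: 16.0
eef_pos: [0.5022, -0.1056, 0.3791]
ee_rot: [3.14, 0.003, 3.011]
force: [0.5, 0.2, 0.1]
width: 0.0003
```

```bash
python3 - <<'E'
from h import *
look("side9");s=get_state();print(s["eef_pos"],s["force"])
E
```

```text
lid z 0.08677599994766949
foot z 0.09815845388408362 92
pad z 0.18388168750183032 127
ram top 0.27068755378241693
[ 0.50201781 -0.10563299  0.37848702] [-0.51060606  0.5757385  -0.04435609]
```

View pics/side9.png

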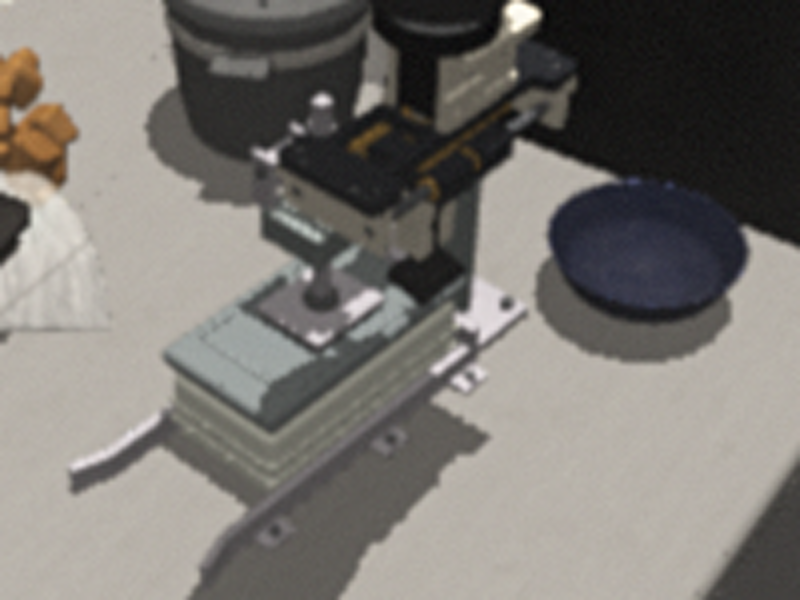

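The ram reads about 32 mm down (four teeth), and the lever stays down with no spring return. It is jammed. The jaws open along press x, parallel to the lever's pivot, so I can grip the 44 mm pad and lift it back along its arc. First open the fingers over the pad.

Call:
arm_command(
  targets=[
    [[0,0,0],[-5,0,5],0],
    [[0,0,0],[0,0,0],0],
    [[0,0,0],[0,0,0],0],
    [[0,0,0],[0,0,0],0],
    [[0,0,0],[0,0,0],0],
    [[0,0,0],[0,0,0],0],
    [[0,0,0],[0,0,0],0],
  ],
)

```text
t: 16.75
eef_pos: [0.4967, -0.1057, 0.3826]
ee_rot: [3.14, 0.001, 3.011]
force: [-0.9, -0.2, 0.5]
width: 0.0508
```

```bash
python3 - <<'E'
from h import *
s=get_state();print(s["eef_pos"],s["ee_rot"],s["width"])
c,_=grab_frame("wrist");cv2.imwrite("pics/w9.png",c[:,:,::-1])
E
```

```text
[ 0.4967056  -0.10565085  0.38258249] [3.14038792e+00 6.67903159e-04 3.01074186e+00] 0.05084618595916584
```

View pics/w9.png

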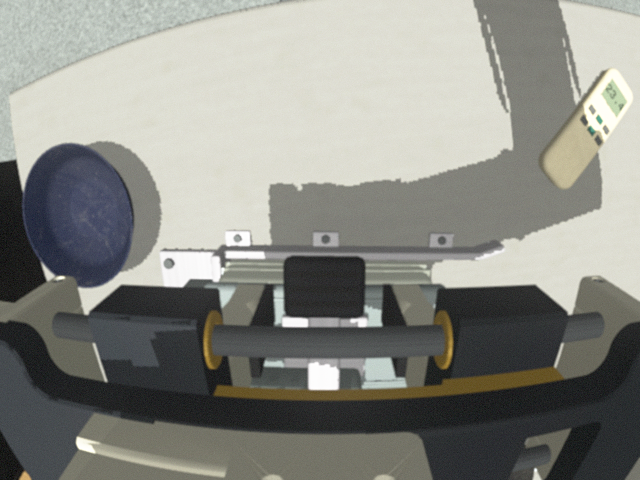

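The pad (324,287) is centred between the opening fingers (265 and 390). I'll finish opening, descend so the grasp point is at the pad's edge, and close.

Call:
arm_command(
  targets=[
    [[0,0,0],[0,0,0],0],
    [[0,0,0],[0,0,0],0],
    [[0,0,0],[0,0,0],0],
    [[0,0,0],[0,0,-14],0],
    [[0,0,0],[0,0,-14],0],
    [[0,0,0],[0,0,-15],0],
    [[0,0,0],[0,0,0],1],
    [[0,0,0],[0,0,0],1],
  ],
  squeeze=12,
)

```text
t: 17.6
eef_pos: [0.4968, -0.1057, 0.3399]
ee_rot: [3.141, 0.0, 3.011]
force: [-0.0, -0.7, 0.9]
width: 0.0768
```

Call:
arm_command(
  targets=[
    [[0,0,0],[0,0,0],1],
    [[0,0,0],[0,0,0],1],
    [[0,0,0],[0,0,0],1],
    [[0,0,0],[0,0,0],1],
    [[0,0,0],[0,0,0],1],
  ],
)

```text
t: 18.1
eef_pos: [0.4966, -0.1069, 0.3402]
ee_rot: [-3.14, 0.001, 3.011]
force: [0.3, -11.2, 0.0]
width: 0.0439
```

It is gripped at 43.9 mm, which matches the pad's size. Now I'll lift gently.

Call:
arm_command(
  targets=[
    [[0,0,0],[-1,-2,5],1],
    [[0,0,0],[-1,0,8],1],
    [[0,0,0],[0,0,8],1],
    [[0,0,0],[0,0,0],1],
  ],
)

```text
t: 18.5
eef_pos: [0.4936, -0.1074, 0.36]
ee_rot: [3.14, -0.003, 3.01]
force: [-0.7, 2.1, -15.0]
width: 0.0437
```

```bash
python3 - <<'E'
from h import *
look("side10");s=get_state();print(s["eef_pos"],s["force"],s["width"])
E
```

```text
lid z 0.08675341527639191
foot z 0.09867070657063859 88
pad z 0.1950534627654843 39
ram top 0.27283175437119467
[ 0.49360633 -0.10738591  0.35977214] [ -1.77922842   3.69792431 -13.66861761] 0.04386330203778565
```

View pics/side10.png

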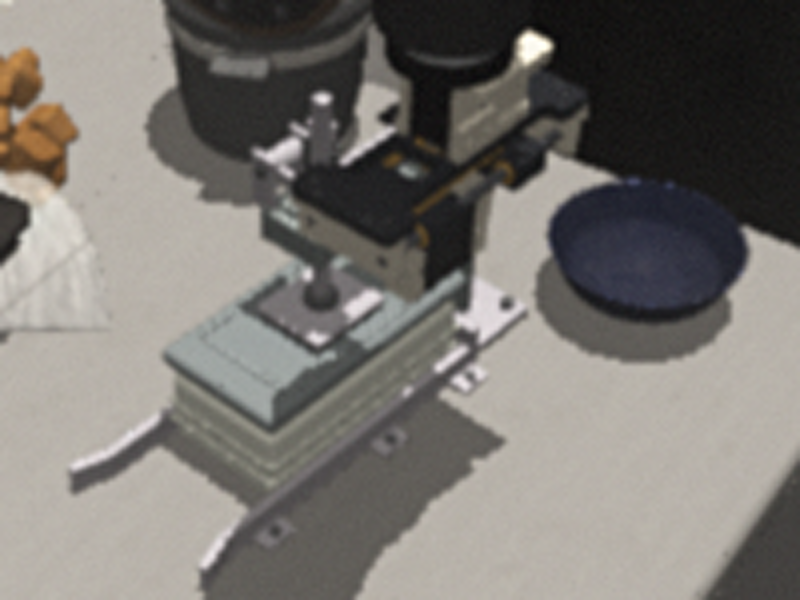

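Call:
arm_command(
  targets=[
    [[0,0,0],[0,0,0],1],
    [[0,0,0],[0,0,5],1],
    [[0,0,0],[0,0,5],1],
    [[0,0,0],[0,0,0],1],
  ],
  squeeze=30,
)

```text
t: 18.95
eef_pos: [0.4933, -0.1074, 0.3686]
ee_rot: [3.14, -0.005, 3.01]
force: [-0.3, 2.9, -27.1]
width: 0.0435
```

Call:
arm_command(
  targets=[
    [[0,0,0],[0,0,5],1],
    [[0,0,0],[0,0,5],1],
    [[0,0,0],[0,0,0],1],
  ],
)

```text
t: 19.25
eef_pos: [0.4932, -0.1074, 0.3775]
ee_rot: [3.14, -0.006, 3.009]
force: [1.3, 1.5, -34.1]
width: 0.0436
```

```bash
python3 - <<'E'
from h import *
look("side11");s=get_state();print(s["eef_pos"],s["force"],s["width"])
c,_=grab_frame("wrist");cv2.imwrite("pics/w11.png",c[:,:,::-1])
E
```

```text
lid z 0.0869251968900473
foot z 0.09968931130499237 91
pad z 0.21091762181889223 36
ram top 0.2736130462796059
[ 0.49320306 -0.10735921  0.37736789] [  0.11732813   3.49573269 -33.14152897] 0.04387942134715856
```

View pics/side11.png

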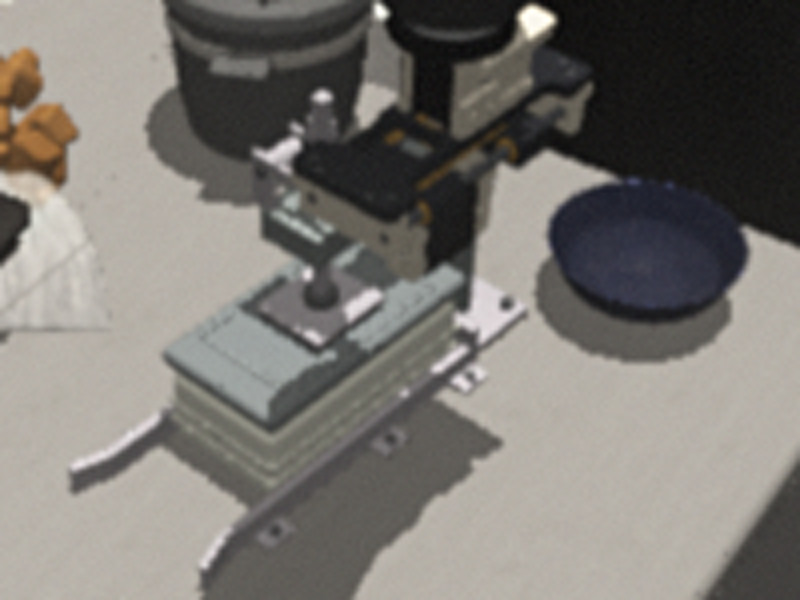

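View pics/w11.png

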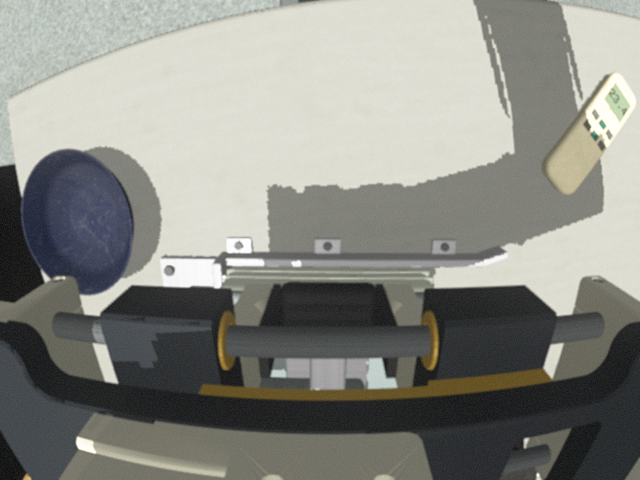

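The pad looks larger between the fingers in the wrist view (275-385), so the lever has come up, but it needs about 34 N. I'll open and see whether it stays or springs.

Call:
arm_command(
  targets=[
    [[0,0,0],[0,0,-3],1],
    [[0,0,0],[0,0,0],0],
    [[0,0,0],[0,0,0],0],
    [[0,0,0],[0,0,0],0],
    [[0,0,0],[0,0,0],0],
  ],
)

```text
t: 19.85
eef_pos: [0.4954, -0.1078, 0.3796]
ee_rot: [3.14, 0.005, 3.011]
force: [-0.3, -0.6, -0.3]
width: 0.0701
```

```bash
python3 - <<'E'
from h import *
look("side12");s=get_state();print(s["eef_pos"],s["force"],s["width"])
c,_=grab_frame("wrist");cv2.imwrite("pics/w12.png",c[:,:,::-1])
E
```

```text
lid z 0.08690948588670183
foot z 0.09849481874880361 94
pad z 0.18489508473522143 103
ram top 0.2709581240440425
[ 0.49515744 -0.10779435  0.37914158] [ 0.93355006 -0.32378227 -1.12795627] 0.07420116742198912
```

View pics/w12.png

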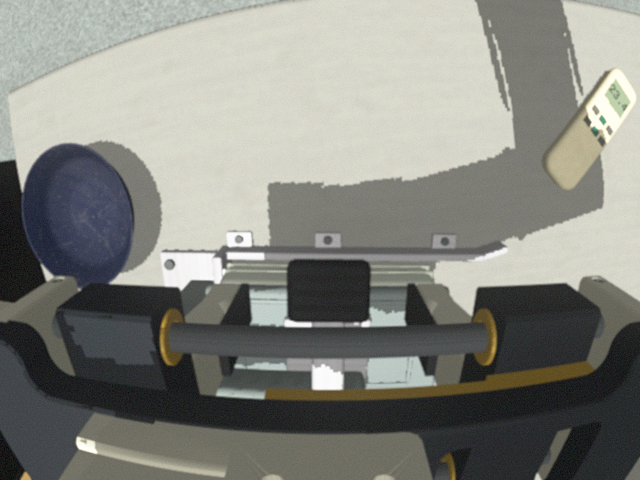

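View pics/side12.png

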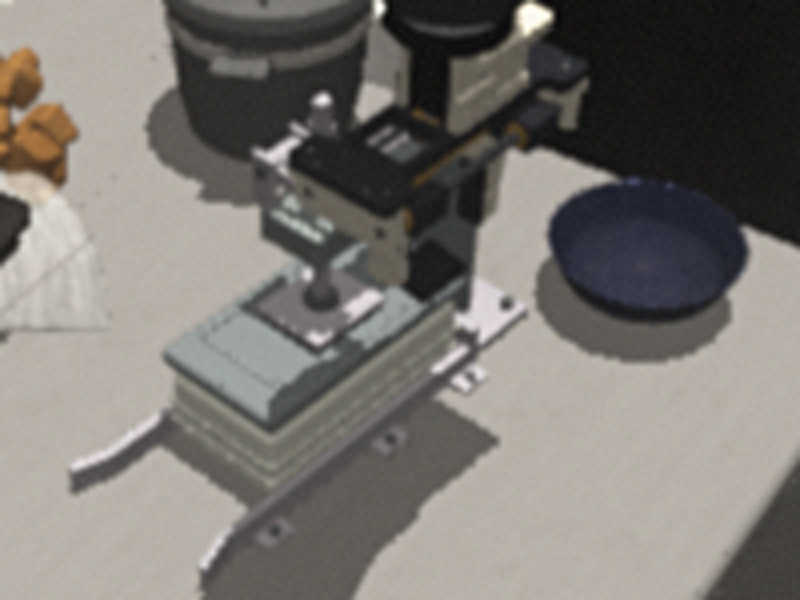

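Released, the lever dropped back to 0.184. So its drive pawl is still engaged in the ram, since lifting it tugged the ram slightly too. The sensible fix is to trip the release paddle to free the ram and lever, then pump again with slower full strokes. Going to the paddle.

Call:
arm_command(
  targets=[
    [[0,0,0],[0,0,40],1],
    [[0,0,0],[0,0,45],1],
    [[0,0,0.13],[0,0,40],1],
    [[0,0,0.13],[8,-10,0],1],
    [[0,0,0.13],[8,-10,0],1],
    [[0,0,0.13],[8,-10,0],1],
    [[0,0,0.13],[8,-10,0],1],
    [[0,0,0.13],[8,-10,0],1],
  ],
  squeeze=20,
)

```text
t: 20.75
eef_pos: [0.5349, -0.1582, 0.5032]
ee_rot: [3.141, 0.001, -2.487]
force: [0.7, -0.7, -0.4]
width: 0.0251
```

Call:
arm_command(
  targets=[
    [[0,0,0.13],[8,-11,0],1],
    [[0,0,0.13],[8,-11,0],1],
    [[0,0,0.13],[8,-11,0],1],
    [[0,0,0.13],[8,-11,0],1],
    [[0,0,0.13],[8,-11,0],1],
    [[0,0,0.13],[8,-10,0],1],
    [[0,0,0.01],[0,0,-40],1],
    [[0,0,0],[0,0,0],1],
  ],
)

```text
t: 21.55
eef_pos: [0.5818, -0.2225, 0.4579]
ee_rot: [3.133, 0.002, -1.704]
force: [-0.7, -0.3, -0.8]
width: 0.0007
```

```bash
python3 - <<'E'
from h import *
s=get_state();print(s["eef_pos"],s["ee_rot"],s["force"],s["width"])
c,_=grab_frame("wrist");cv2.imwrite("pics/w13.png",c[:,:,::-1])
look("side13")
E
```

```text
[ 0.58179466 -0.22251779  0.45787633] [ 3.13257918e+00  2.12658894e-03 -1.70351470e+00] [-0.71054894 -0.28457334 -0.78661433] 0.0007495506423420118
lid z 0.08697812184940495
foot z 0.09840244061660774 87
pad z 0.18366206504732063 120
ram top 0.272254249444698
```

View pics/w13.png

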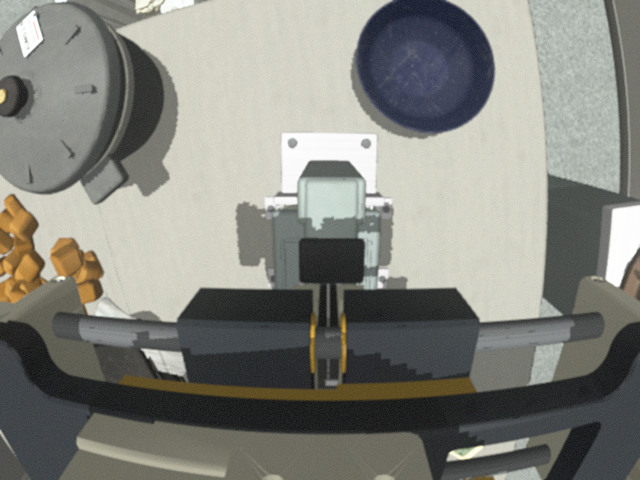

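View pics/side13.png

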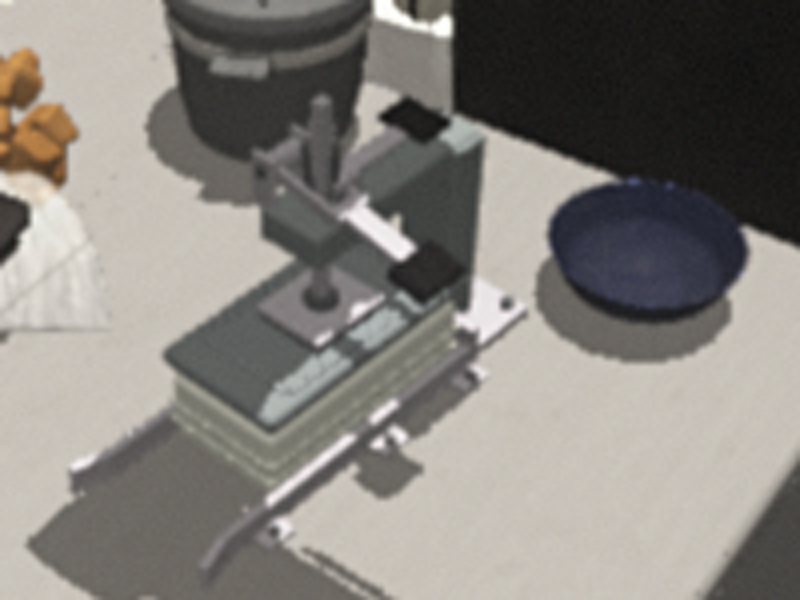

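The paddle is at (332,260) in the wrist view. I'm about 10 mm too far out, so I'll correct that and press.

Call:
arm_command(
  targets=[
    [[0,0,0],[-6,9,-20],1],
    [[0,0,0],[0,0,-25],1],
    [[0,0,0],[0,0,-20],1],
    [[0,0,0],[0,0,-10],1],
    [[0,0,0],[0,0,-8],1],
    [[0,0,0],[0,0,-6],1],
    [[0,0,0],[0,0,0],1],
  ],
)

```text
t: 22.35
eef_pos: [0.5771, -0.2137, 0.3744]
ee_rot: [-3.141, 0.001, -1.702]
force: [1.8, -0.4, 0.8]
width: 0.0007
```

Call:
arm_command(
  targets=[
    [[0,0,0],[0,0,-4],1],
    [[0,0,0],[0,0,0],1],
    [[0,0,0],[0,0,0],1],
    [[0,0,0],[0,0,0],1],
  ],
)

```text
t: 22.75
eef_pos: [0.5771, -0.2137, 0.3704]
ee_rot: [-3.141, 0.001, -1.702]
force: [1.6, 0.2, 2.8]
width: 0.0002
```

```bash
python3 - <<'E'
from h import *
s=get_state();print(s["eef_pos"],s["force"])
look("side14")
E
```

```text
[ 0.57706389 -0.21371159  0.37036695] [1.61081166 0.2414801  2.79941325]
lid z 0.08693389065572421
foot z 0.10852935812522979 99
pad z 0.22476339757671598 94
ram top 0.2844793255596666
```

View pics/side14.png

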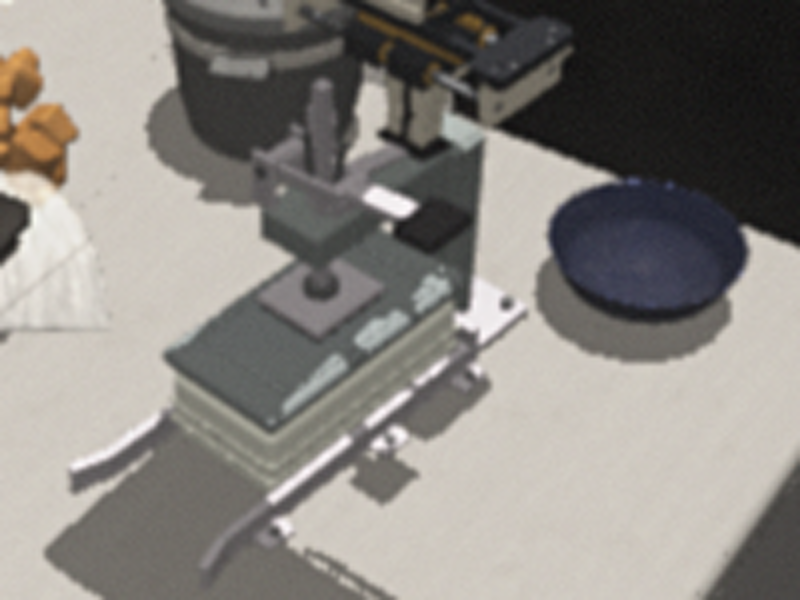

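That worked: ram and lever are both rising (pad 0.225, ram top 0.284). Keep holding it down.

Call:
arm_command(
  targets=[
    [[0,0,0],[0,0,-3],1],
    [[0,0,0],[0,0,0],1],
    [[0,0,0],[0,0,0],1],
    [[0,0,0],[0,0,0],1],
    [[0,0,0],[0,0,0],1],
    [[0,0,0],[0,0,0],1],
  ],
)

```text
t: 23.4
eef_pos: [0.5771, -0.2137, 0.3691]
ee_rot: [-3.14, 0.0, -1.702]
force: [-1.6, 2.7, 15.0]
width: 0.0006
```

```bash
python3 - <<'E'
from h import *
s=get_state();print(s["eef_pos"],s["force"])
look("side15")
E
```

```text
[ 0.57705792 -0.2137035   0.36911665] [-1.55618714  2.65080591 14.95206531]
lid z 0.08654800333797802
foot z 0.10813517186249338 94
pad z 0.22448039659656738 96
ram top 0.28289539528887564
```

View pics/side15.png

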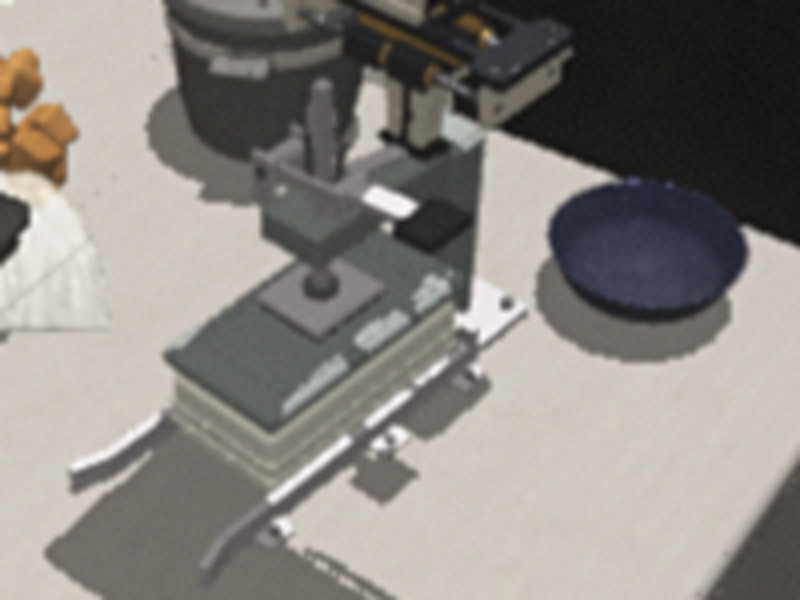

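The lever stopped part way (pad 0.2245, ram about 18 mm). I'll let go of the paddle, see what the lever does, and take a close look at the mechanism.

Call:
arm_command(
  targets=[
    [[0,0,0],[0,0,30],1],
    [[0,0,0],[0,0,45],1],
    [[0,0,0],[0,0,45],1],
    [[0,0,-0.13],[-6,0,0],1],
    [[0,0,0],[0,0,0],1],
  ],
)

```text
t: 23.95
eef_pos: [0.5699, -0.2135, 0.4874]
ee_rot: [3.141, 0.002, -1.835]
force: [-0.1, 0.6, -0.2]
width: 0.0009
```

```bash
python3 - <<'E'
from h import *
s=get_state();print(s["eef_pos"],s["force"])
p,d=look("side16")
p,d=grab_frame("top"); cv2.imwrite("pics/top16.png",cv2.resize(p[180:270,330:450,::-1],(800,600),interpolation=cv2.INTER_CUBIC))
E
```

```text
[ 0.56993295 -0.21352328  0.48741318] [-0.12337432  0.63009697 -0.21138427]
lid z 0.08662379949375154
foot z 0.10852253165807402 99
pad z 0.22540558608463912 98
ram top 0.28281569876873336
```

View pics/side16.png

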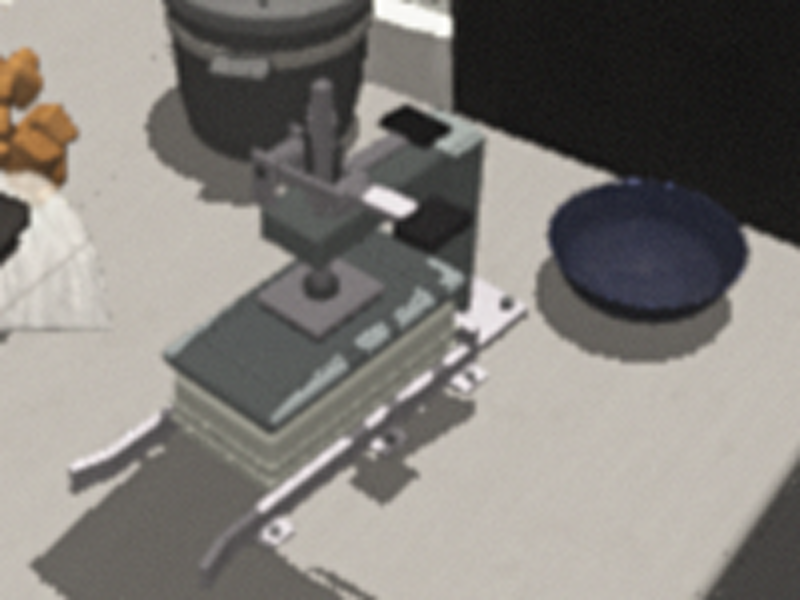

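View pics/top16.png

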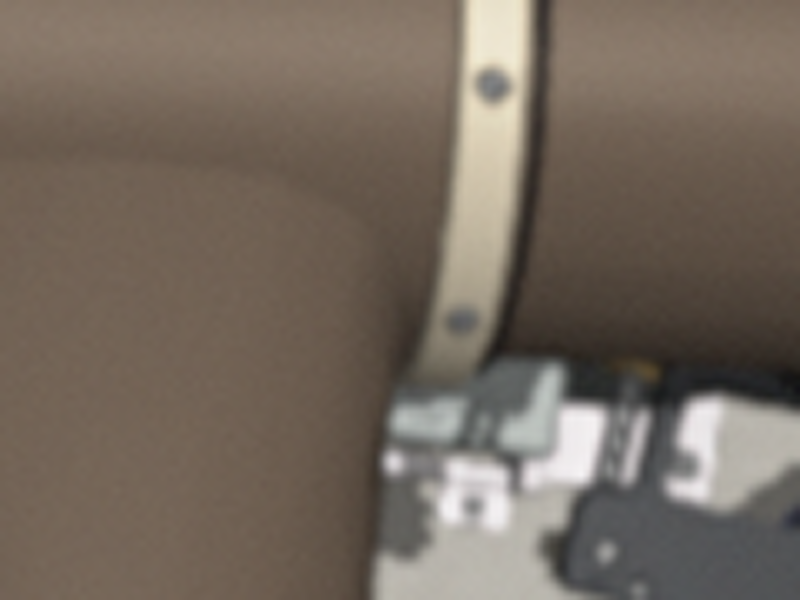

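The lever stays where it is. I'll go back to the pad and work it with gentler strokes, since my earlier 29 N at the stop was more than needed.

Call:
arm_command(
  targets=[
    [[0,0,-0.13],[-7,11,0],1],
    [[0,0,-0.13],[-7,11,0],1],
    [[0,0,-0.13],[-7,11,0],1],
    [[0,0,-0.13],[-7,11,0],1],
    [[0,0,-0.13],[-7,11,0],1],
    [[0,0,-0.13],[-7,11,0],1],
    [[0,0,-0.13],[-7,11,0],1],
    [[0,0,-0.13],[-7,11,0],1],
  ],
)

```text
t: 24.85
eef_pos: [0.5143, -0.1251, 0.4848]
ee_rot: [3.139, -0.003, -2.875]
force: [-0.9, 0.3, -0.9]
width: 0.0006
```

Call:
arm_command(
  targets=[
    [[0,0,-0.13],[-7,11,0],1],
    [[0,0,-0.13],[-7,9,0],1],
    [[0,0,-0.13],[0,0,-20],1],
    [[0,0,0],[0,0,-25],1],
    [[0,0,0],[0,0,0],1],
  ],
)

```text
t: 25.35
eef_pos: [0.4995, -0.1054, 0.4372]
ee_rot: [3.141, -0.007, 3.023]
force: [-1.2, 0.5, -0.1]
width: 0.0003
```

```bash
python3 - <<'E'
from h import *
s=get_state();print(s["eef_pos"],s["ee_rot"],s["force"])
c,_=grab_frame("wrist");cv2.imwrite("pics/w17.png",c[:,:,::-1])
E
```

```text
[ 0.4995344  -0.1053974   0.43723513] [ 3.14123691 -0.00746498  3.02322907] [-1.24306225  0.54031768 -0.1230458 ]
```

View pics/w17.png

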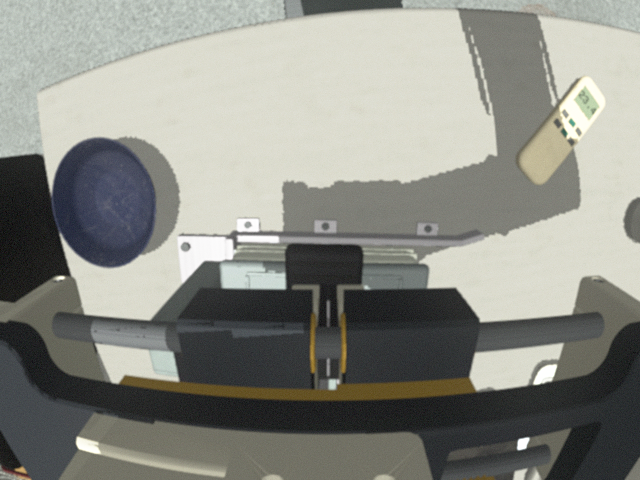

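Call:
arm_command(
  targets=[
    [[0,0,0],[0,0,-20],1],
    [[0,0,0],[0,0,-15],1],
    [[0,0,0],[0,0,-10],1],
    [[0,0,0],[0,0,-10],1],
    [[0,0,0],[0,0,0],1],
  ],
)

```text
t: 25.9
eef_pos: [0.5006, -0.1058, 0.3865]
ee_rot: [3.141, -0.001, 3.022]
force: [-2.7, -0.3, 3.3]
width: 0.0005
```

Call:
arm_command(
  targets=[
    [[0,0,0],[0,0,-10],1],
    [[0,0,0],[0,0,-8],1],
    [[0,0,0],[0,0,0],1],
  ],
)

```text
t: 26.2
eef_pos: [0.5015, -0.1059, 0.3698]
ee_rot: [3.141, 0.003, 3.022]
force: [-1.7, -1.4, 7.1]
width: 0.0008
```

```bash
python3 - <<'E'
from h import *
s=get_state();print(s["eef_pos"],s["force"])
look("side18")
E
```

```text
[ 0.50149149 -0.10592491  0.36982836] [-1.73082326 -1.4341913   7.12418646]
lid z 0.0868474229477339
foot z 0.09982888452338412 90
pad z 0.18944198283615288 67
ram top 0.2745360593649182
```

Call:
arm_command(
  targets=[
    [[0,0,0],[0,0,-6],1],
    [[0,0,0],[0,0,0],1],
  ],
)

```text
t: 26.45
eef_pos: [0.5018, -0.1059, 0.3646]
ee_rot: [3.141, 0.005, 3.022]
force: [-0.4, -1.5, 7.8]
width: 0.0006
```

Call:
arm_command(
  targets=[
    [[0,0,0],[0,0,-3],1],
    [[0,0,0],[0,0,0],1],
  ],
)

```text
t: 26.65
eef_pos: [0.5021, -0.106, 0.3621]
ee_rot: [3.141, 0.006, 3.022]
force: [-0.1, -1.6, 8.7]
width: 0.0004
```

```bash
python3 - <<'E'
from h import *
s=get_state();print(s["eef_pos"],s["force"])
look("side19")
E
```

```text
[ 0.50208984 -0.10595612  0.36206196] [-0.09143861 -1.57154459  8.65423467]
lid z 0.08682744350362231
foot z 0.09844475764780763 86
pad z 0.18082354672885936 81
ram top 0.27268612950805105
```

Call:
arm_command(
  targets=[
    [[0,0,0],[0,0,-2],1],
    [[0,0,0],[0,0,0],1],
    [[0,0,0],[0,0,4],1],
    [[0,0,0],[0,0,4],1],
    [[0,0,0],[0,0,4],1],
  ],
)

```text
t: 27.2
eef_pos: [0.5013, -0.1059, 0.3717]
ee_rot: [3.141, 0.003, 3.022]
force: [-2.5, -1.3, 5.9]
width: 0.0001
```

Call:
arm_command(
  targets=[
    [[0,0,0],[0,0,15],1],
    [[0,0,0],[0,0,15],1],
    [[0,0,0],[0,0,0],1],
  ],
)

```text
t: 27.5
eef_pos: [0.5015, -0.1057, 0.4024]
ee_rot: [3.14, 0.005, 3.022]
force: [-0.8, 0.3, -0.3]
width: 0.0004
```

```bash
python3 - <<'E'
from h import *
s=get_state();print(s["eef_pos"],s["force"])
look("side20")
E
```

```text
[ 0.50154541 -0.10568536  0.40240362] [-0.78572126  0.25257322 -0.26135146]
lid z 0.0865795362769417
foot z 0.10443470175405767 89
pad z 0.21067414714702848 103
ram top 0.2778629479284689
```

Measurements show the drive pawl is not letting go of the ram's tooth: ram and lever rise together until the holding pawl catches (ram about 24 mm, pad 0.211). My first lift stopped part way up, so the pawl slid back. This time I'll grip firmly and lift the lever all the way to rest.

Call:
arm_command(
  targets=[
    [[0,0,0],[-4,0,8],0.2],
    [[0,0,0],[0,0,0],0.2],
    [[0,0,0],[0,0,0],0.2],
    [[0,0,0],[0,0,0],0.2],
    [[0,0,0],[0,0,0],0.2],
    [[0,0,0],[0,0,0],0.2],
    [[0,0,0],[0,0,0],0.2],
  ],
)

```text
t: 28.25
eef_pos: [0.4967, -0.1056, 0.4075]
ee_rot: [3.14, 0.0, 3.021]
force: [-0.3, -0.3, -0.3]
width: 0.0507
```

Call:
arm_command(
  targets=[
    [[0,0,0],[0,0,0],0.2],
    [[0,0,0],[0,-1,-15],0.2],
    [[0,0,0],[0,0,-15],0.2],
    [[0,0,0],[0,0,-16],0.2],
    [[0,0,0],[0,0,0],1],
    [[0,0,0],[0,0,0],1],
    [[0,0,0],[0,0,0],1],
    [[0,0,0],[0,0,0],1],
  ],
  squeeze=45,
)

```text
t: 29.05
eef_pos: [0.4969, -0.1072, 0.3626]
ee_rot: [3.142, 0.002, 3.021]
force: [1.3, -20.3, 1.0]
width: 0.0436
```

Call:
arm_command(
  targets=[
    [[0,0,0],[0,0,0],1],
    [[0,0,0],[0,0,0],1],
  ],
)

```text
t: 29.25
eef_pos: [0.4968, -0.1074, 0.3626]
ee_rot: [3.142, 0.002, 3.021]
force: [1.3, -5.8, -0.5]
width: 0.0435
```

Call:
arm_command(
  targets=[
    [[0,0,0],[0,-1,6],1],
    [[0,0,0],[0,0,6],1],
    [[0,0,0],[0,0,0],1],
  ],
)

```text
t: 29.55
eef_pos: [0.497, -0.1078, 0.3732]
ee_rot: [3.14, 0.001, 3.02]
force: [8.2, -4.8, -14.8]
width: 0.0435
```

Call:
arm_command(
  targets=[
    [[0,0,0],[1,0,6],1],
    [[0,0,0],[1,0,6],1],
    [[0,0,0],[0,0,0],1],
  ],
)

```text
t: 29.85
eef_pos: [0.4982, -0.1078, 0.3822]
ee_rot: [3.14, -0.003, 3.019]
force: [10.7, -7.0, -31.2]
width: 0.0436
```

```bash
python3 - <<'E'
from h import *
s=get_state();print(s["eef_pos"],s["force"])
look("side21")
E
```

```text
[ 0.49820841 -0.10783766  0.38217302] [ 10.68072685  -7.0229923  -31.17137212]
lid z 0.08674173013448327
foot z 0.1065466962411219 93
pad z 0.2300141025585528 28
ram top 0.28115865976974097
```

Call:
arm_command(
  targets=[
    [[0,0,0],[1,0,4],1],
    [[0,0,0],[0,0,4],1],
    [[0,0,0],[0,0,0],1],
  ],
)

```text
t: 30.2
eef_pos: [0.4989, -0.1079, 0.3881]
ee_rot: [3.14, -0.006, 3.018]
force: [14.4, -10.9, -42.0]
width: 0.0436
```

```bash
python3 - <<'E'
from h import *
s=get_state();print(s["eef_pos"],s["force"])
look("side22")
E
```

```text
[ 0.49894272 -0.10788939  0.38809609] [ 14.43903341 -10.85668879 -42.0014305 ]
lid z 0.08683614237801063
foot z 0.10683422669530451 95
pad z 0.23507449639250222 35
ram top 0.2811557251819482
```

Call:
arm_command(
  targets=[
    [[0,0,0],[3,-2,5],1],
    [[0,0,0],[1,-1,5],1],
    [[0,0,0],[0,0,3],1],
    [[0,0,0],[0,0,0],1],
  ],
  squeeze=60,
)

```text
t: 30.65
eef_pos: [0.5014, -0.1091, 0.3964]
ee_rot: [3.136, -0.015, 3.017]
force: [13.1, -0.7, -61.3]
width: 0.0433
```

```bash
python3 - <<'E'
from h import *
s=get_state();print(s["eef_pos"],s["force"])
look("side23")
c,_=grab_frame("wrist");cv2.imwrite("pics/w23.png",c[:,:,::-1])
E
```

```text
[ 0.50138851 -0.10910226  0.39639308] [ 13.05055043  -0.70951722 -61.25764061]
lid z 0.0868274267319803
foot z 0.10743920809162444 95
pad z 0.241999558183835 48
ram top 0.2827064832561663
```

View pics/side23.png

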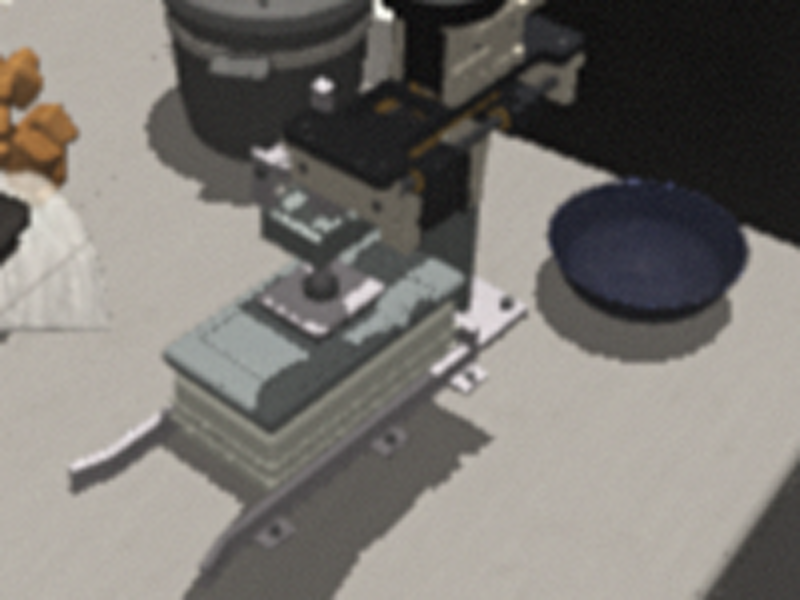

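View pics/w23.png

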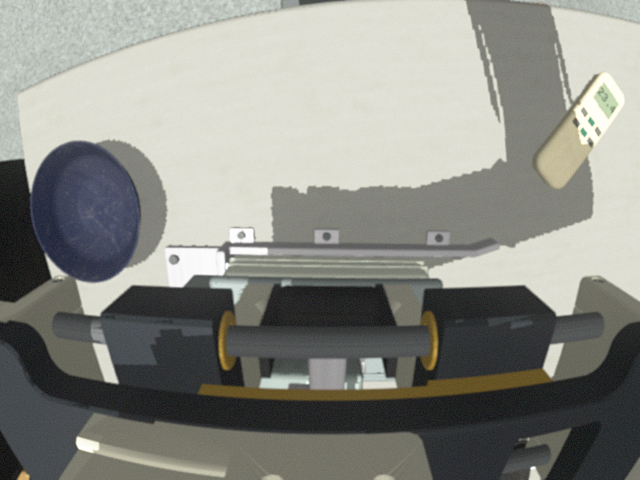

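The pad is now at about its rest height (0.243). Open and see whether it stays.

Call:
arm_command(
  targets=[
    [[0,0,0],[-2,1,0],0.2],
    [[0,0,0],[0,0,0],0.2],
    [[0,0,0],[0,0,0],0.2],
    [[0,0,0],[0,0,0],0.2],
  ],
)

```text
t: 31.15
eef_pos: [0.5018, -0.1098, 0.4084]
ee_rot: [3.14, 0.004, 3.021]
force: [-0.7, 0.4, 0.3]
width: 0.0682
```

```bash
python3 - <<'E'
from h import *
s=get_state();print(s["eef_pos"],s["force"],s["width"])
look("side24")
E
```

```text
[ 0.50183949 -0.10975122  0.40841456] [-0.68484763  0.44501483  0.33300602] 0.06815008057600548
lid z 0.08688960189335593
foot z 0.10381052792471562 94
pad z 0.24521150764325272 95
ram top 0.27857451663036925
```

View pics/side24.png

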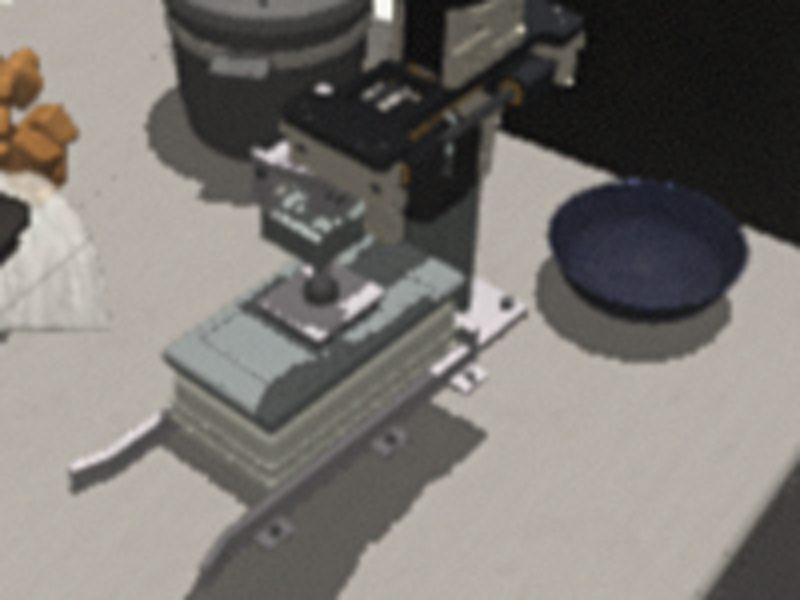

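The lever is back at rest (0.245) with the ram held at about 24 mm. Now I'll close the fingers above it and make one slow, gentle full stroke.

Call:
arm_command(
  targets=[
    [[0,0,0],[-1,4,30],1],
    [[0,0,0],[0,0,0],1],
    [[0,0,0],[0,0,0],1],
    [[0,0,0],[0,0,0],1],
    [[0,0,0],[0,0,0],1],
    [[0,0,0],[0,0,0],1],
    [[0,0,0],[0,0,0],1],
  ],
  squeeze=20,
)

```text
t: 31.9
eef_pos: [0.5007, -0.1057, 0.4363]
ee_rot: [3.141, 0.0, 3.021]
force: [-0.3, -0.0, 0.3]
width: 0.0196
```

Call:
arm_command(
  targets=[
    [[0,0,0],[0,0,-12],1],
    [[0,0,0],[0,0,-12],1],
    [[0,0,0],[0,0,-12],1],
    [[0,0,0],[0,0,-12],1],
    [[0,0,0],[0,0,-12],1],
    [[0,0,0],[0,0,-10],1],
    [[0,0,0],[0,0,0],1],
  ],
)

```text
t: 32.6
eef_pos: [0.5009, -0.1058, 0.3656]
ee_rot: [3.141, 0.001, 3.021]
force: [-1.9, 0.6, 8.3]
width: 0.0001
```

```bash
python3 - <<'E'
from h import *
s=get_state();print(s["eef_pos"],s["force"],s["width"])
look("side25")
E
```

```text
[ 0.50091285 -0.10575696  0.36562442] [-1.94970137  0.58995053  8.28733281] 5.4056200731543284e-05
lid z 0.08675016307453687
foot z 0.09863371292309642 84
pad z 0.1848900522654251 63
ram top 0.2705745683235127
```

Call:
arm_command(
  targets=[
    [[0,0,0],[0,0,-4],1],
    [[0,0,0],[0,0,-2],1],
    [[0,0,0],[0,0,0],1],
  ],
)

```text
t: 32.95
eef_pos: [0.5012, -0.1058, 0.361]
ee_rot: [3.141, 0.003, 3.021]
force: [-1.5, 0.1, 9.5]
width: 0.0007
```

Call:
arm_command(
  targets=[
    [[0,0,0],[0,0,-1],1],
    [[0,0,0],[0,0,0],1],
  ],
)

```text
t: 33.15
eef_pos: [0.5013, -0.1058, 0.3602]
ee_rot: [3.141, 0.003, 3.021]
force: [-1.1, -0.7, 9.4]
width: 0.0004
```

Call:
arm_command(
  targets=[
    [[0,0,0],[0,0,8],1],
    [[0,0,0],[0,0,12],1],
    [[0,0,0],[0,0,12],1],
    [[0,0,0],[0,0,0],1],
  ],
)

```text
t: 33.55
eef_pos: [0.5008, -0.1058, 0.3934]
ee_rot: [3.14, 0.003, 3.021]
force: [-2.5, -1.2, 4.2]
width: 0.0006
```

```bash
python3 - <<'E'
from h import *
s=get_state();print(s["eef_pos"],s["force"],s["width"])
look("side26")
E
```

```text
[ 0.50084192 -0.10578254  0.39342269] [-2.49952638 -1.1861587   4.24564948] 0.0005974831173778971
lid z 0.08611355042497071
foot z 0.0977297232999384 92
pad z 0.21587236481151406 67
ram top 0.27001830337856625
```

The lever follows the fingers up and the ram stays at about 32 mm. That stroke is good, so I'll finish the return.

Call:
arm_command(
  targets=[
    [[0,0,0],[0,0,15],1],
    [[0,0,0],[0,0,15],1],
    [[0,0,0],[0,0,12],1],
    [[0,0,0],[0,0,0],1],
    [[0,0,0],[0,0,0],1],
  ],
)

```text
t: 34.1
eef_pos: [0.5004, -0.1056, 0.433]
ee_rot: [3.14, 0.0, 3.021]
force: [0.2, 0.1, -0.6]
width: 0.0008
```

```bash
python3 - <<'E'
from h import *
s=get_state();print(s["eef_pos"],s["force"],s["width"])
look("side27")
E
```

```text
[ 0.50041429 -0.1055651   0.43303112] [ 0.22710655  0.06862657 -0.61779266] 0.0007982592615140714
lid z 0.08616369899962173
foot z 0.0978520057110489 87
pad z 0.24600913913583644 87
ram top 0.23748693639629193
```

Clean return (pad 0.246), so gentle strokes work. Next stroke is the same.

Call:
arm_command(
  targets=[
    [[0,0,0],[0,0,-12],1],
    [[0,0,0],[0,0,-12],1],
    [[0,0,0],[0,0,-12],1],
    [[0,0,0],[0,0,-12],1],
    [[0,0,0],[0,0,-12],1],
    [[0,0,0],[0,0,-9],1],
    [[0,0,0],[0,0,-3],1],
    [[0,0,0],[0,0,0],1],
  ],
)

```text
t: 34.95
eef_pos: [0.5009, -0.1058, 0.3612]
ee_rot: [3.141, 0.001, 3.021]
force: [-3.2, 0.3, 10.6]
width: 0.0003
```

Call:
arm_command(
  targets=[
    [[0,0,0],[0,0,-2],1],
    [[0,0,0],[0,0,0],1],
  ],
)

```text
t: 35.15
eef_pos: [0.501, -0.1058, 0.3599]
ee_rot: [3.141, 0.002, 3.021]
force: [-2.8, 0.4, 12.2]
width: 0.0007
```

```bash
python3 - <<'E'
from h import *
s=get_state();print(s["eef_pos"],s["force"],s["width"])
look("side28")
E
```

```text
[ 0.50098248 -0.10581412  0.35988   ] [-2.80672731  0.35930594 12.17454862] 0.0006565490286964744
lid z 0.08043154031358019
foot z 0.09213606018989828 87
pad z 0.1788509010863235 71
ram top 0.26121461417815806
```

The lid is down to 0.0804 (about 10 mm pressed) and the ram is near 40. One more gentle stroke for full seating.

Call:
arm_command(
  targets=[
    [[0,0,0],[0,0,8],1],
    [[0,0,0],[0,0,12],1],
    [[0,0,0],[0,0,12],1],
    [[0,0,0],[0,0,14],1],
    [[0,0,0],[0,0,14],1],
    [[0,0,0],[0,0,14],1],
    [[0,0,0],[0,0,0],1],
    [[0,0,0],[0,0,0],1],
  ],
)

```text
t: 36.0
eef_pos: [0.5007, -0.1056, 0.4334]
ee_rot: [3.14, 0.001, 3.021]
force: [-0.6, 0.5, -0.9]
width: 0.0005
```

```bash
python3 - <<'E'
from h import *
s=get_state();print(s["eef_pos"],s["force"],s["width"])
look("side29")
E
```

```text
[ 0.50067623 -0.10558836  0.43335274] [-0.57144284  0.5184496  -0.89013877] 0.00047229029706639833
lid z 0.08049476023678553
foot z 0.09234115862385472 84
pad z 0.245847894001324 91
ram top 0.2368095399920893
```

Call:
arm_command(
  targets=[
    [[0,0,0],[0,0,-12],1],
    [[0,0,0],[0,0,-12],1],
    [[0,0,0],[0,0,-12],1],
    [[0,0,0],[0,0,-12],1],
    [[0,0,0],[0,0,-10],1],
    [[0,0,0],[0,0,0],1],
  ],
)

```text
t: 36.65
eef_pos: [0.5, -0.1057, 0.374]
ee_rot: [3.141, -0.002, 3.021]
force: [-6.2, 2.5, 10.6]
width: 0.0005
```

Call:
arm_command(
  targets=[
    [[0,0,0],[0,0,-5],1],
    [[0,0,0],[0,0,-4],1],
    [[0,0,0],[0,0,0],1],
  ],
)

```text
t: 36.95
eef_pos: [0.5004, -0.1057, 0.366]
ee_rot: [3.141, -0.0, 3.021]
force: [-4.6, 1.5, 10.9]
width: 0.0005
```

Call:
arm_command(
  targets=[
    [[0,0,0],[0,0,-4],1],
    [[0,0,0],[0,0,0],1],
  ],
)

```text
t: 37.15
eef_pos: [0.5007, -0.1058, 0.3624]
ee_rot: [3.141, 0.001, 3.021]
force: [-3.9, 1.1, 12.5]
width: 0.0004
```

```bash
python3 - <<'E'
from h import *
s=get_state();print(s["eef_pos"],s["force"],s["width"])
look("side30")
E
```

```text
[ 0.50069668 -0.10576689  0.36240733] [-3.94014295  1.14627578 12.45160127] 0.0003680452771285262
lid z 0.08032800345690261
foot z 0.09196870645360178 79
pad z 0.1814320076795256 64
ram top 0.25394274707204645
```

The lid did not move further (0.0803, nominal home 0.080) while the ram went deeper (about 48 mm), so it is home. I'll ease the lever up and check it is at rest.

Call:
arm_command(
  targets=[
    [[0,0,0],[0,0,6],1],
    [[0,0,0],[0,0,12],1],
    [[0,0,0],[0,0,12],1],
    [[0,0,0],[0,0,14],1],
    [[0,0,0],[0,0,14],1],
    [[0,0,0],[0,0,20],1],
    [[0,0,0],[0,0,30],1],
    [[0,0,0],[0,0,0],1],
  ],
)

```text
t: 38.0
eef_pos: [0.5017, -0.1058, 0.4748]
ee_rot: [3.14, 0.008, 3.021]
force: [1.2, -0.6, 0.1]
width: 0.0006
```

```bash
python3 - <<'E'
from h import *
s=get_state();print(s["eef_pos"],s["force"],s["width"])
look("side31")
E
```

```text
[ 0.50172091 -0.10580017  0.47478837] [ 1.16090456 -0.56931382  0.11901581] 0.0005799850590813285
lid z 0.08051119267802498
foot z 0.09206230380254321 80
pad z 0.24472895227067515 110
ram top 0.25473612655277933
```

View pics/side31.png

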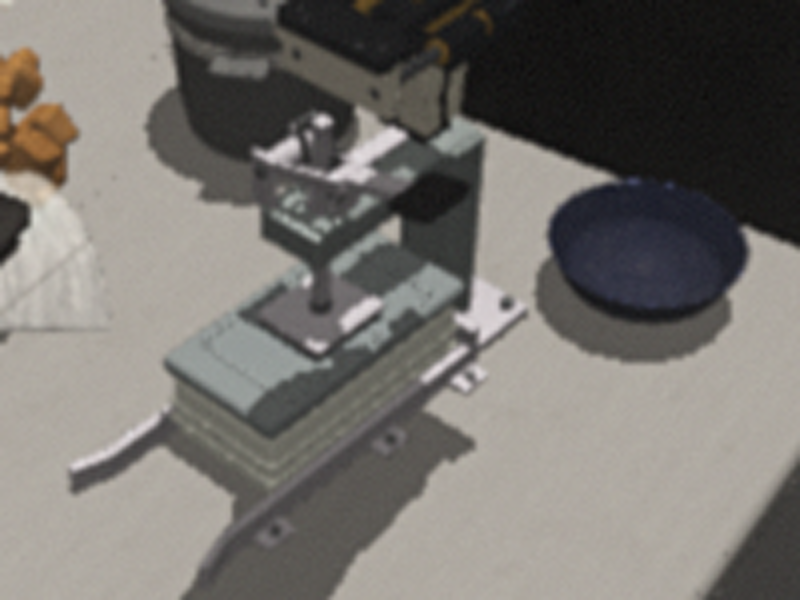

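The lever is at rest, the lid flat under the foot and the ram low. On to the release paddle.

Call:
arm_command(
  targets=[
    [[0,0,0.13],[0,0,30],1],
    [[0,0,0.13],[7,-10,0],1],
    [[0,0,0.13],[7,-10,0],1],
    [[0,0,0.13],[7,-10,0],1],
    [[0,0,0.13],[7,-10,0],1],
    [[0,0,0.13],[7,-10,0],1],
    [[0,0,0.13],[7,-10,0],1],
    [[0,0,0.13],[7,-10,0],1],
  ],
)

```text
t: 38.85
eef_pos: [0.5501, -0.176, 0.4995]
ee_rot: [3.139, 0.0, -2.217]
force: [-0.6, -0.5, 0.3]
width: 0.0005
```

Call:
arm_command(
  targets=[
    [[0,0,0.13],[7,-10,0],1],
    [[0,0,0.13],[7,-10,0],1],
    [[0,0,0.13],[7,-10,0],1],
    [[0,0,0.13],[7,-10,-30],1],
    [[0,0,0],[4,-6,-40],1],
    [[0,0,0],[0,0,0],1],
  ],
)

```text
t: 39.45
eef_pos: [0.5807, -0.2217, 0.4238]
ee_rot: [3.13, 0.002, -1.704]
force: [-0.6, 1.0, -0.2]
width: 0.0003
```

```bash
python3 - <<'E'
from h import *
s=get_state();print(s["eef_pos"],s["ee_rot"],s["force"])
E
```

```text
[ 0.58067533 -0.22170507  0.42379789] [ 3.12964762e+00  2.17229947e-03 -1.70422520e+00] [-0.55552779  1.01563629 -0.18289231]
```

Call:
arm_command(
  targets=[
    [[0,0,0],[-4,8,-20],1],
    [[0,0,0],[0,0,-15],1],
    [[0,0,0],[0,0,-10],1],
    [[0,0,0],[0,0,-8],1],
    [[0,0,0],[0,0,-4],1],
    [[0,0,0],[0,0,0],1],
    [[0,0,0],[0,0,0],1],
  ],
)

```text
t: 40.15
eef_pos: [0.5779, -0.2137, 0.3744]
ee_rot: [3.141, 0.001, -1.702]
force: [-0.4, -1.0, 0.4]
width: 0.0007
```

Call:
arm_command(
  targets=[
    [[0,0,0],[0,0,-1],1],
    [[0,0,0],[0,0,0],1],
    [[0,0,0],[0,0,0],1],
    [[0,0,0],[0,0,0],1],
    [[0,0,0],[0,0,0],1],
    [[0,0,0],[0,0,0],1],
    [[0,0,0],[0,0,0],1],
    [[0,0,0],[0,0,0],1],
  ],
)

```text
t: 40.95
eef_pos: [0.5778, -0.2137, 0.3727]
ee_rot: [3.141, 0.001, -1.702]
force: [1.0, -1.5, 1.3]
width: 0.0007
```

```bash
python3 - <<'E'
from h import *
s=get_state();print(s["eef_pos"],s["force"])
look("side32")
E
```

```text
[ 0.577766   -0.21366134  0.37272528] [ 0.96595638 -1.5040909   1.27019518]
lid z 0.08021158125240047
foot z 0.12710662375410753 92
pad z 0.24465571104757455 112
ram top 0.30142579942326986
```

View pics/side32.png

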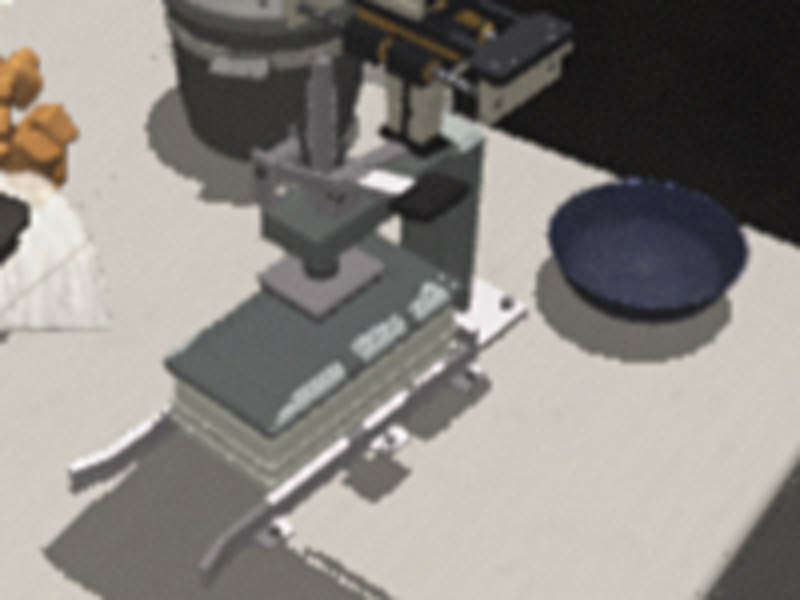

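The foot has sprung fully up (ram top 0.301, foot 0.127, both at their initial heights). I'll hold briefly a bit deeper, then withdraw and verify.

Call:
arm_command(
  targets=[
    [[0,0,0],[0,0,-3],1],
    [[0,0,0],[0,0,0],1],
    [[0,0,0],[0,0,0],1],
    [[0,0,0],[0,0,0],1],
    [[0,0,0],[0,0,20],1],
    [[0,0,0],[0,0,40],1],
    [[0,0,0],[0,0,45],1],
    [[0,0,0],[0,0,40],1],
  ],
)

```text
t: 41.8
eef_pos: [0.5773, -0.2135, 0.516]
ee_rot: [3.139, 0.001, -1.702]
force: [-0.1, 0.8, -0.1]
width: 0.0006
```

Call:
arm_command(
  targets=[
    [[0,0,0],[-15,-40,0],1],
    [[0,0,0],[-15,-40,0],1],
    [[0,0,0],[-15,-40,0],1],
    [[0,0,0],[-15,-40,0],1],
    [[0,0,0],[-15,-40,0],1],
    [[0,0,0],[-15,-40,0],1],
    [[0,0,0],[-15,-40,0],1],
    [[0,0,0],[0,0,0],1],
  ],
)

```text
t: 42.6
eef_pos: [0.4706, -0.4974, 0.5126]
ee_rot: [3.137, 0.002, -1.707]
force: [0.2, -0.9, -0.1]
width: 0.0003
```

```bash
python3 - <<'E'
from h import *
s=get_state();print(s["t"],s["eef_pos"],s["force"])
look("side33")
p,d=grab_frame("top");W=cloud("top",d);z=W[...,2];cv2.imwrite("pics/top33.png",p[:,:,::-1])
r=np.stack([(W[...,:2]-O)@ex,(W[...,:2]-O)@ey],-1)
m=(abs(z-.08)<.012)&(abs(r[...,1])<.06)&(abs(r[...,0])<.125);q=r[m];print("lid z top",np.median(z[m]),np.percentile(q,[1,99],axis=0),m.sum())
for a,b in((-.09,-.05),(.03,.08)):
    k=m&(r[...,0]>a)&(r[...,0]<b);print(a,np.median(z[k]),k.sum())
d0=np.load("pics/top0.npy")
for nm,sl in(("can",(slice(210,255),slice(155,200))),("bowl",(slice(240,315),slice(430,505))),("probe",(slice(255,320),slice(210,280)))):
    print(nm,np.nanmedian(np.abs(d[sl]-d0[sl])))
E
```

```text
42.6 [ 0.47058256 -0.49744573  0.51255729] [ 0.16486371 -0.89559675 -0.11050709]
lid z 0.08022376777784446
foot z 0.12715744616085134 91
pad z 0.24533843132748723 107
ram top 0.30267469097968025
lid z top 0.0789164274598817 [[-0.1023234  -0.04826302]
 [ 0.1025672   0.05783051]] 2214
-0.09 0.07907547699838835 716
0.03 0.07918150439202742 459
can 0.0021579266
bowl 0.0021697283
probe 0.0021169782
```

View pics/top33.png

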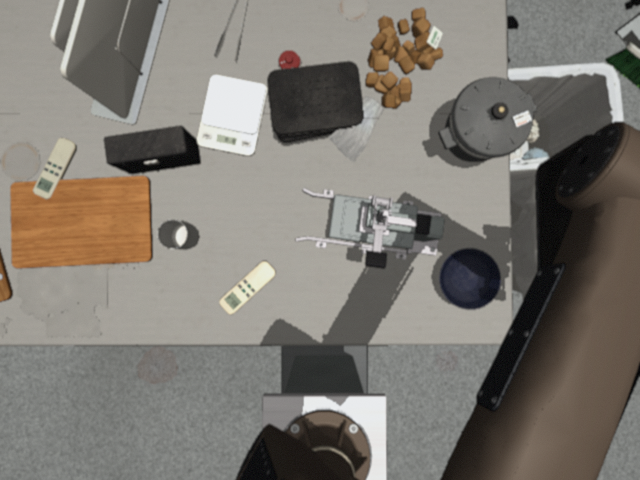

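Last checks agree. Lid top reads 0.079–0.080, flat at both ends, and other known heights read about 1 mm low in the top camera. The lid spans ±102 mm in press x, the foot and lever are at their initial heights, and the canister (180,235), bowl (470,278) and thermometer (247,287) are where they started. Handing in.

```bash
python3 - <<'E'
from station import *
print(job_done())
E
```

```text
the job is handed in; nothing more can be done
None
```

The tub is in the press against the end stop, its lid is pressed home and the foot is back up. I handed in at about 43 s of the 67 s; no verdict was reported.

- **Push-in:** I pushed the tub in with the closed, forward-tilted fingers. The force rose to about 33 N at the stop, and the lid was then centred on the press origin.
- **Pumping and jam:** My first five strokes pushed the lever to its stop with 25–29 N. The lever then stuck down with the ram at about 32 mm. Pressing the pad again did not free it, and neither did a part-way lift with the pad gripped.
- **Freeing the lever:** Holding the release paddle freed it only partly. Gripping the pad and lifting the lever fully to its rest position, with about 61 N at the wrist, did free it. That is below the 120 N wrist limit. It would only break the 40 N rule if finger contact counts as the gripper's body, which I took it not to.
- **Finish:** Three slower strokes of 9–13 N drove the ram to about 48 mm. The lid stopped moving before the last of these, so I took it to be home. Holding the release paddle down then brought the foot fully up.

**Last checks:**
- The ram top reads 0.303 m and the foot and pump pad are within 1.5 mm of their starting heights.
- The lid top reads 0.079–0.080 m, level at both ends, against 0.080 m when home.
- The tub is at the stop, the bystanders look unmoved and the arm is clear.

**Disagreement:** the measured lid travel is only about 10 mm, not 12 mm. The lid also read 2–3 mm below its nominal proud height at the start. I relied on the absolute height and on the lid not moving under the last stroke.

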